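# Try a forming stake in its bench socket and drift it loose

## Robot

A 6-joint arm with a two-finger parallel gripper is mounted at the origin on the work surface. World frame = base frame: x ahead of the robot, y to its left, z up, the work surface at z = 0. Lengths are in m, angles in degrees, forces in N, time in s.
With the tool pointing down it reaches from about 0.3 to 0.75 m from the base axis. Payload 8.5 kg.
Tool frame: the origin (TCP) lies midway between the tips of the shut fingers; the grasp point (between the pads) lies 19 mm behind it; y points along the fingers, z is the direction in which the jaws open and shut, and the axes are right-handed (so a half turn about y gives the same grasp; the last joint's range is limited). The gripper opens to 85 mm and grips with 20 to 120 N. Pads are 22 mm wide; open, the fingers measure 114 mm over their backs; the gripper's body (76 mm by 85 mm) begins 54 mm behind the grasp point. The pads swing forward as they close: fully open they stand 13 mm farther back than shut.
Start: joints at [63.008, 21.807, 74.336, -0, 83.858, -12.336], TCP at [0.139, 0.532, 0.231] pointing down, gripper open.
Joint ranges: [-178.18, 178.18], [-50.72, 133.34], [12.68, 142.11], [-81.47, 261.47], [9.98, 163.14], [-165.26, 165.26]. Speed limits (degrees/s): [136.94, 136.94, 180, 180, 180, 180].

## Interface

Orientations are given as a 3x3 rotation matrix whose columns are the frame's x, y, z axes.
In Python, from rig import status, imaging, job gives the robot as it stands. The module is installed in compiled form; this text tells all that it offers.
- The arm moves only by the tool jog_arm, never from a script. Its argument "rows" is a list of rows, each an object of numbers: "hand": the opening, from 0 (shut) to 1 (fully open); "dx", "dy", "dz": the shift along the tool's x, y, z in cm; "ax", "ay", "az": the turn, a rotation vector about the tool's x, y, z in degrees. In form: [{"hand": .., "dx": .., "dy": .., "dz": .., "ax": .., "ay": .., "az": ..}, ...]. A call has exactly 5 rows; each row shifts and turns the commanded pose from where the row before left it, along the tool's axes as they then stand; what a row does not reach is not made up. A row lasts 1/12 s, in which the tool goes at most 41.7 mm and 7.16 degrees, less where a joint would pass 70% of its speed; a pose out of reach is approached as far as the arm can. A call is refused whole if a number of a shift passes 4.17 or a number of a turn 7.16, either way. A call with a gripper value outside its range is refused whole. The fingers move at their own pace and stop on an object; "newtons" is the grip in N (left out, the last holds). Time passes only in rows, so rows that do not move let the fingers close, or fill a call up. It gives the time, the measured TCP pose, the force and the opening at its end, in the units of the state.
- status.observe(): the state, without advancing time (a new reading comes with each control period).
- imaging.get_image(name): name is "scene" or "top" or "wrist"; returns the picture (420x560x3 uint8, red, green, blue); there is no depth.
- imaging.camera_model(name): a dict with "K" (3x3 intrinsics, pixels), "position" and "rotation" of the camera in the world; the wrist camera has in their place "tool_from_camera" (4x4, takes a point from camera to tool coordinates, whose origin is the TCP and whose axes are the tool frame's). Camera axes: x right, y down, z forward; pixel columns grow to the right and rows downward; lengths in m; the calibration is good to about 2 mm. A picture is of the moment at which its call begins: read the wrist's pose just before it. camera_model takes no time and is no camera call.
- job.close_job(): hands the job in, once; it reports no verdict.
The state is a dict: "time_s": time; "q": joint angles; "qvel": joint speeds; "joint_efforts": joint torques, N m; "position": TCP position; "tool_rot": TCP orientation; "ft_force": force on the tool from outside, world axes, zero at the start; "wrist_torque": the same for the moment, N m; "grip_width": finger opening in m.
Only numpy, scipy, OpenCV 4.12 (cv2) and the standard library are available. Lean on these libraries where they do the work, as an engineer would, in place of code of your own. Each camera call takes 0.05 s, during which the arm holds its last target.

## Task

Try out the square-headed forming stake: put its tapered shank into the bench socket and work it fully home, collar down on the rim, by twisting it back and forth while pushing lightly (no more than about 20 N; never force it), then let go of it. Next drive the flat steel drift steadily, without jamming it, through the slot in the socket's side, under the end of the shank, until the drift alone has raised the stake so that its collar stands 8 to 11 mm clear of the rim. Leave the stake standing loose in the socket on the drift, let go, and leave everything else where it is.

Things in the scene. Friction and masses are not known exactly. Their poses are not given: they have to be found in the camera images.
- stake_head (a point): Square-headed forming stake, bare steel, 131 mm long, 0.75 kg: centre of its oblong head, 30 (its x) by 42 (its y) by 40 mm high (z up) under a small 8 mm dome. Directly below the head is a round collar, 48 mm across, 8 mm thick. It starts upright, hung by its collar in a 34 mm hole of a wooden rest 80 mm high; 90 mm beside it hangs another stake with a round mushroom head.
- stake_collar (a point): Centre of the underside of that stake's collar, 28 mm below the head's centre. At the height of the socket's rim the shank is fully home. Under the collar: the tapered shank, 55 mm long, from 29 down to 17 mm across, then a plain tail 12 mm across, 20 mm long.
- stake: The same forming stake; origin at the end of its tail (75 mm below the collar's underside), z up along it, x across the head's 30 mm width.
- socket: Stake socket, fixed to the bench: plate 84 by 96 by 12 mm, grey block 48 mm (along the slot) by 56 mm, on it a round upright sleeve 56 mm across, rim 125 mm above the bench at rest. Origin on the bench under the sleeve's axis, x along the slot. In the sleeve eight stiff sprung jaws form a taper with a mouth about 26 mm wide, which guides the shank in.
- socket_rim (a point): Centre of the sleeve's rim, z up, x along the slot. The shank first binds with the collar about 8 mm above the rim (sooner if off-centre), then resists more and more: straight down it takes 35 to 60 N to get home; turned back and forth over about 1 rad, sinking about 1 mm a stroke, only 5 to 18 N (stake's weight included), and each stroke lets the load fall until the collar lies on the rim. Once home it sticks fast.
- sleeve (a joint): How far the sleeve has sunk, in m, 0 to 0.006: it rides on a stiff spring pad and goes down 1 mm for every 10 N of downward push, the weight of the stake (7 N) included, and comes back up. It should not be sunk by more than 2.5 mm.
- slot_floor (a point): Point on the sleeve's axis on the slot's floor, 40 mm above the bench, x along the slot. The slot runs right through the block, open at both ends (24 mm either side of the axis), 15 mm wide, from 40 to 68 mm above the bench. With the stake home the end of its tail hangs 10 mm above this floor.
- drift_tail (a point): The drift: flat bare steel wedge, 195 mm long, 10 mm thick, 0.25 kg, lying on its flat underside. This is the centre of its parallel tail (85 mm long, 26 mm high), to be gripped across the 10 mm: 13 mm above the underside, 35 mm from the back end, 160 mm from the tip. x points to the tip, z up.
- drift_tip (a point): Tip of the drift, 2 mm above its underside. Over the last 110 mm the top slopes down (1 in 5) to 4 mm height at the tip; the last 15 mm also narrow to 5 mm. The blade is oiled, the tail is not. It meets the tail of a seated stake with the tip about 25 to 30 mm past the socket's axis; each further 5 mm lifts it 1 mm, for a push of up to about 20 N, less once the stake is loose; it holds where left.
- drift: The same drift; origin on its underside half-way along it (97.5 mm from the tip), x to the tip.
- round_stake: Bystander: the second stake, with a round mushroom head 42 mm across, in the other hole of the wooden rest. Origin at the end of its tail.
- jar: Bystander: glass jar, 72 mm across, 110 mm high. Origin under its centre.
- small_jar: Bystander: small jar, 40 mm across, 50 mm high. Origin under its centre.
- file: Bystander: hand file with wooden handle, 280 mm long, 26 mm high, lying flat. Origin on the bench 30 mm ahead of the wooden handle, blade towards its x.
- bench_block: Bystander: steel bench block 90 by 90 by 30 mm. Origin under its centre.
- needle_file: Bystander: thin needle file 170 mm long, 9 mm high, lying along its x. Origin near its middle.
- phone: Bystander: dark phone, 148 by 72 by 9 mm, long along its x. Origin under its centre.
There are look-alikes about, which are no part of the job. Leave any blue or turquoise look-alike of the stake alone. Of the things shaped like the drift, the bare steel one is meant.

How it is judged (in metres and radians):
On the way, in this order (a step that is already met when the one before it is completed fails the run):
1. the square-headed stake is fully home in the socket, collar within 1.6 mm of the rim, upright, and let go (z of stake_collar in the frame of socket_rim below 0.0016 m and horizontal distance between stake_collar and socket_rim below 0.005 m and angle between stake_collar's own z axis and vertical below 0.05 rad and contact force between each of the fingers, the arm and stake below 0.3 N), for 0.15 s.
2. the drift, through the slot, bears on the stake's tail while the stake is still down (collar less than 4 mm up) and not held (contact force between drift and stake above 1 N and z of stake_collar in the frame of socket_rim below 0.004 m and horizontal distance between stake_collar and socket_rim below 0.005 m and contact force between each of the fingers, the arm and stake below 0.3 N), for 0.05 s.
3. the drift alone has raised the stake: collar more than 7 mm above the rim, drift bearing on it, stake not held (z of stake_collar in the frame of socket_rim above 0.007 m and horizontal distance between stake_collar and socket_rim below 0.005 m and contact force between drift and stake above 0.3 N and contact force between each of the fingers, the arm and stake below 0.3 N), for 0.1 s.
At the end, for the whole second after the job is handed in: The stake stands freed in the socket (collar centre within 5 mm of the sleeve's axis, tilt under 0.15 rad), its collar 7 to 12.5 mm above the rim, resting on the drift, which lies through the slot (along it within 0.25 rad); both at rest and let go (z of stake_collar in the frame of socket_rim between 0.007 and 0.0125 m and horizontal distance between stake_collar and socket_rim below 0.005 m and angle between stake_collar's own z axis and vertical below 0.15 rad and contact force between drift and stake above 0.3 N and angle between the x axis of drift and the x axis of socket, either way round below 0.25 rad and linear speed of each of stake, drift below 0.02 m/s); the robot touches nothing.
It fails at once if the sleeve is pressed down more than 2.8 mm (about 28 N, the stake's weight included) (value of joint sleeve above 0.0028 m).
It fails at once if the drift is jammed in the socket (more than 90 N between them) (contact force between drift and socket above 90 N).
It fails at once if a bystander is disturbed (moved more than 25 mm) (distance of any of round_stake, jar, small_jar, file, bench_block, needle_file, phone from where it was at the start of the episode above 0.025 m).
It also fails if it takes over 72 s, if anything falls off the work surface, if the arm or the gripper's body presses on something with over 40 N, if the wrist force passes 120 N, or if a joint passes its speed limit or range.

## Working session

There is one attempt and no reset: what is moved stays moved. The work goes in short steps, Python scripts to look and compute and a tool call to move; the robot and the scene stay as the last step left them, time stands still between calls to the robot, and variables do not carry over. Pictures are saved under pics/ and viewed, and the job is handed in when it is done.

Besides the shell and the picture viewer there is one more tool, called as name([rows], argument=value, ...), one row to a line, values as JSON. jog_arm: Moves the arm, as the interface text tells. Its arguments: {"type":"object","properties":{"rows":{"type":"array"},"newtons":{"type":"number"}},"required":["rows"]}

```bash
mkdir -p pics; python3 - <<'E'
from rig import status, imaging
import cv2, numpy as np
s=status.observe(); print({k:np.round(v,4).tolist() for k,v in s.items()})
for n in ("scene","top","wrist"):
    im=imaging.get_image(n); cv2.imwrite(f"pics/{n}0.png",im[:,:,::-1])
    c=imaging.camera_model(n); print(n,{k:np.round(v,4).tolist() for k,v in c.items()})
E
```

```text
{'time_s': 0.0, 'q': [63.0097, 21.8393, 74.3858, -0.0007, 83.8578, -12.3371], 'qvel': [-0.0904, 0.0907, 0.1085, 0.0161, -0.0867, -0.0347], 'joint_efforts': [-0.0002, -44.8454, -23.1281, -0.0003, 0.0047, -0.0001], 'position': [0.139, 0.5318, 0.2307], 'tool_rot': [[0.9675, -0.0006, 0.253], [-0.253, -0.0013, 0.9675], [-0.0003, -1.0, -0.0014]], 'ft_force': [-0.3119, 0.5093, -0.6225], 'wrist_torque': [-0.0571, 0.0584, -0.0172], 'grip_width': 0.0858}
scene {'K': [[399.4254, 0.0, 280.9892], [0.0, 399.4254, 208.4937], [0.0, 0.0, 1.0]], 'position': [1.1508, -0.3829, 0.7163], 'rotation': [[0.5422, 0.5449, -0.6396], [0.8402, -0.3415, 0.4213], [0.0111, -0.7658, -0.6429]]}
top {'K': [[391.412, 0.0, 278.1218], [0.0, 391.412, 208.498], [0.0, 0.0, 1.0]], 'position': [0.351, 0.0139, 1.2145], 'rotation': [[0.0212, -0.9887, 0.1483], [-0.9998, -0.0205, 0.0061], [-0.003, -0.1484, -0.9889]]}
wrist {'K': [[311.4113, 0.0, 276.0322], [0.0, 311.4113, 211.4337], [0.0, 0.0, 1.0]], 'tool_from_camera': [[0.0003, 0.9665, 0.2567, -0.0644], [0.0015, -0.2567, 0.9665, -0.1421], [1.0, 0.0001, -0.0015, -0.0004], [0.0, 0.0, 0.0, 1.0]]}
```

View pics/scene0.png

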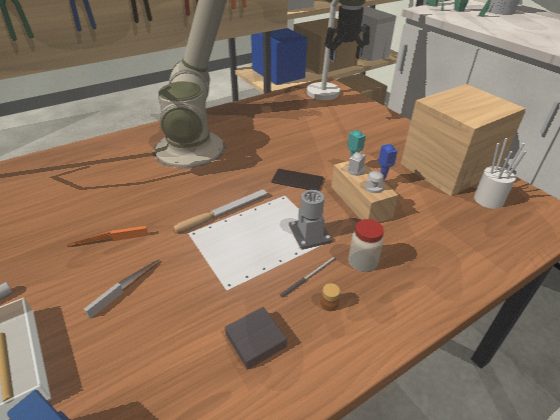

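View pics/top0.png

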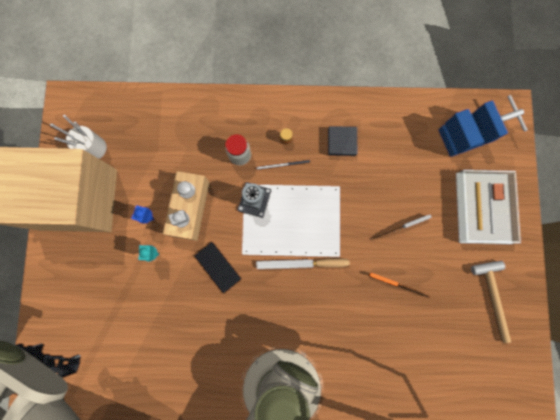

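View pics/wrist0.png

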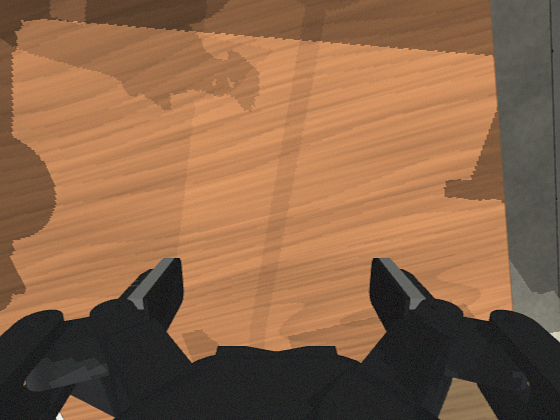

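```bash
python3 - <<'E'
import cv2, numpy as np
t=cv2.imread('pics/top0.png'); s=cv2.imread('pics/scene0.png')
def crop(im,x,y,w,h,n,f=5):
    cv2.imwrite(n,cv2.resize(im[y:y+h,x:x+w],None,fx=f,fy=f,interpolation=cv2.INTER_CUBIC))
crop(t,150,165,150,110,'pics/tA.png')
crop(t,360,200,80,60,'pics/tB.png',9)
crop(s,280,125,130,120,'pics/sA.png')
crop(s,70,240,100,80,'pics/sB.png',7)
E
```

```text
(no output)
```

View pics/tA.png

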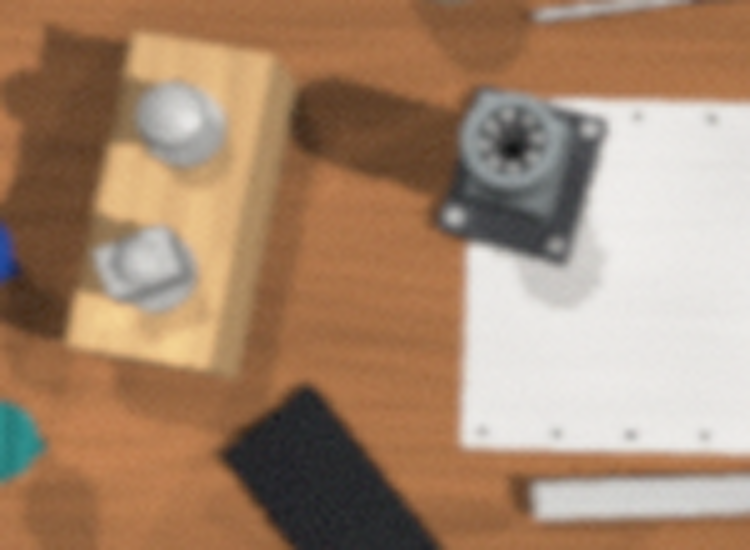

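View pics/tB.png

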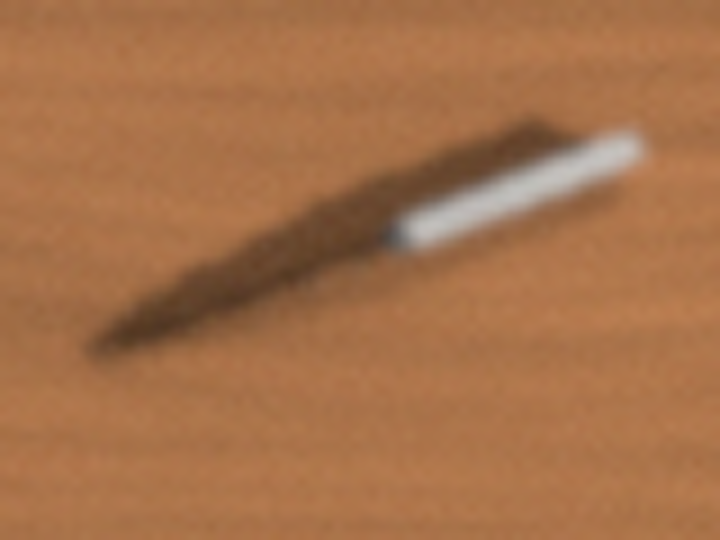

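View pics/sA.png

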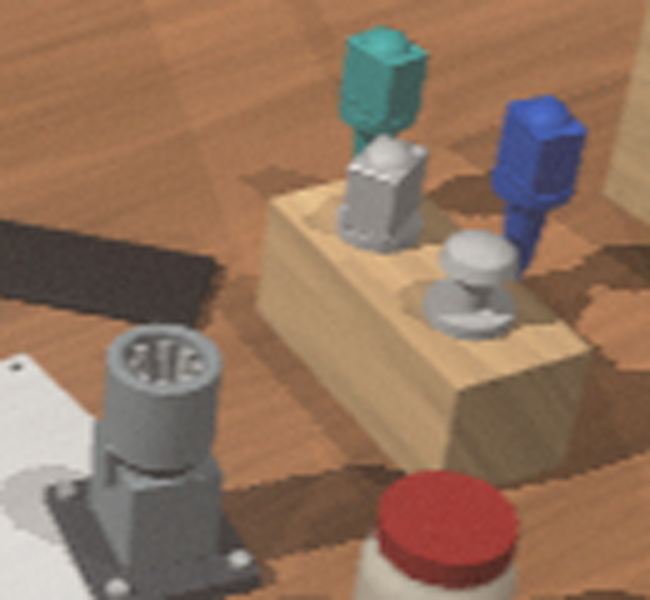

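View pics/sB.png

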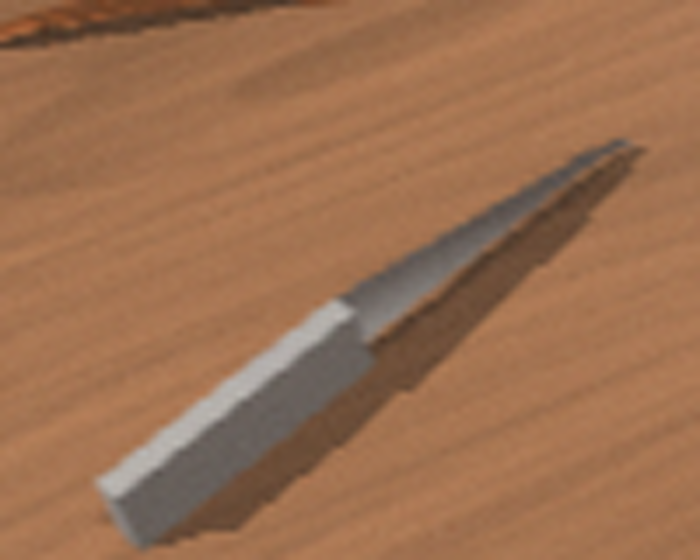

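```bash
cat > h.py <<'E'
import numpy as np, cv2
from rig import status, imaging
def cam(n,s=None):
    c=imaging.camera_model(n); K=np.array(c['K'])
    if n=='wrist':
        s=s or status.observe(); R=np.array(s['tool_rot']); T=np.array(c['tool_from_camera'])
        return K, R@T[:3,:3], R@T[:3,3]+np.array(s['position'])
    return K,np.array(c['rotation']),np.array(c['position'])
def hit(C,uv,z):
    K,R,p=C; d=R@np.linalg.solve(K,[uv[0],uv[1],1]); return p+d*(z-p[2])/d[2]
def proj(C,X):
    K,R,p=C; X=np.atleast_2d(X); q=(X-p)@R@K.T; return q[:,:2]/q[:,2:]
def tri(obs):
    A=[];b=[]
    for C,uv in obs:
        K,R,p=C; d=R@np.linalg.solve(K,[uv[0],uv[1],1]); d/=np.linalg.norm(d); P=np.eye(3)-np.outer(d,d); A.append(P); b.append(P@p)
    return np.linalg.lstsq(np.vstack(A),np.hstack(b),rcond=None)[0]
E
python3 - <<'E'
from h import *
T=cam('top');S=cam('scene')
f=lambda x,y,s,ox,oy:(ox+(x+.5)/s-.5,oy+(y+.5)/s-.5)
tA=lambda x,y:f(x,y,5,150,165); tB=lambda x,y:f(x,y,9,360,200); sA=lambda x,y:f(x,y,5,280,125); sB=lambda x,y:f(x,y,7,70,240)
pr=lambda n,v:print(n,np.round(v,4))
pr('rim T',hit(T,tA(512,142),.125)); pr('rim S',hit(S,sA(165,358),.125)); pr('rim tri',tri([(T,tA(512,142)),(S,sA(165,358))]))
# plate corners (z=.012)
for p in [(478,92),(606,120),(568,265),(437,226)]: pr('plate',hit(T,tA(*p),.012))
# head top corners z=80+8+40
for p in [(93,262),(162,225),(190,270),(118,305)]: pr('head',hit(T,tA(*p),.128))
pr('dome',hit(T,tA(138,256),.136)); pr('domeS',hit(S,sA(388,145),.136))
# rest corners
for p in [(130,35),(275,62),(215,372),(68,345)]: pr('rest',hit(T,tA(*p),.08))
pr('mush',hit(T,tA(165,115),.128))
pr('tailback',hit(T,tB(640,145),.026)); pr('tailfront',hit(T,tB(402,237),.026)); pr('tip',hit(T,tB(90,350),.003))
pr('S back',hit(S,sB(112,483),.026));pr('S front',hit(S,sB(345,310),.026));pr('S tip',hit(S,sB(637,148),.002))
E
```

```text
rim T [0.5573 0.0956 0.125 ]
rim S [0.5643 0.0935 0.125 ]
rim tri [0.5588 0.0968 0.1198]
plate [0.6101 0.1264 0.012 ]
plate [0.5939 0.0456 0.012 ]
plate [0.5019 0.0669 0.012 ]
plate [0.5246 0.149  0.012 ]
head [0.4835 0.3279 0.128 ]
head [0.5053 0.2904 0.128 ]
head [0.4802 0.2733 0.128 ]
head [0.4597 0.3124 0.128 ]
dome [0.4864 0.3007 0.136 ]
domeS [0.4888 0.2981 0.136 ]
rest [0.6258 0.3283 0.08  ]
rest [0.6112 0.2411 0.08  ]
rest [0.4266 0.2669 0.08  ]
rest [0.4405 0.3532 0.08  ]
mush [0.5682 0.2923 0.128 ]
tailback [ 0.5168 -0.4456  0.026 ]
tailfront [ 0.4837 -0.364   0.026 ]
tip [ 0.445  -0.2632  0.003 ]
S back [ 0.5196 -0.4447  0.026 ]
S front [ 0.4911 -0.3691  0.026 ]
S tip [ 0.4505 -0.2648  0.002 ]
```

jog_arm([
  {"hand": 1, "dx": 3.2, "dz": -1.1},
  {"hand": 1, "dx": 3.2, "dz": -1.1},
  {"hand": 1, "dx": 3.2, "dz": -1.1},
  {"hand": 1, "dx": 3.2, "dz": -1.1},
  {"hand": 1, "dx": 3.2, "dz": -1.1},
])

```text
invalid input at $.rows[0]: expected keys hand, dx, dy, dz, ax, ay, az
```

jog_arm([
  {"hand": 1, "dx": 3.2, "dz": -1.1},
  {"hand": 1, "dx": 3.2, "dz": -1.1},
  {"hand": 1, "dx": 3.2, "dz": -1.1},
  {"hand": 1, "dx": 3.2, "dz": -1.1},
  {"hand": 1, "ay": 7},
])

```text
invalid input at $.rows[0]: expected keys hand, dx, dy, dz, ax, ay, az
```

jog_arm([
  {"hand": 1, "ay": 7},
  {"hand": 1, "ay": 7},
  {"hand": 1, "ay": 7},
  {"hand": 1, "ay": 7},
  {"hand": 1, "ay": 7},
])

```text
invalid input at $.rows[0]: expected keys hand, dx, dy, dz, ax, ay, az
```

```bash
python3 - <<'E'
from h import *
s=status.observe(); print({k:np.round(v,4).tolist() for k,v in s.items()})
cv2.imwrite("pics/w1.png",imaging.get_image('wrist')[:,:,::-1])
E
```

```text
{'time_s': 0.15, 'q': [63.0086, 21.8333, 74.3717, 0.0012, 83.8591, -12.3343], 'qvel': [0.0238, -0.1668, -0.1718, -0.0179, 0.0225, -0.1504], 'joint_efforts': [0.0021, -44.8627, -23.1346, -0.0002, 0.0038, 0.0], 'position': [0.139, 0.5319, 0.2309], 'tool_rot': [[0.9675, -0.0005, 0.253], [-0.253, -0.001, 0.9675], [-0.0003, -1.0, -0.0011]], 'ft_force': [0.7773, -0.4418, 0.0955], 'wrist_torque': [0.0191, -0.0506, -0.0719], 'grip_width': 0.0854}
```

View pics/w1.png

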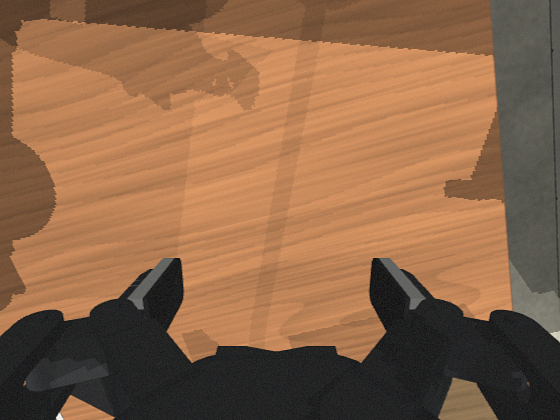

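All seven keys are needed in each row.

jog_arm([
  {"hand": 1, "dx": 3.2, "dy": 0, "dz": -1.1, "ax": 0, "ay": 0, "az": 0},
  {"hand": 1, "dx": 3.2, "dy": 0, "dz": -1.1, "ax": 0, "ay": 0, "az": 0},
  {"hand": 1, "dx": 3.2, "dy": 0, "dz": -1.1, "ax": 0, "ay": 0, "az": 0},
  {"hand": 1, "dx": 3.2, "dy": 0, "dz": -1.1, "ax": 0, "ay": 0, "az": 0},
  {"hand": 1, "dx": 3.2, "dy": 0, "dz": -1.1, "ax": 0, "ay": 0, "az": 0},
])

```text
time_s: 0.62
position: [0.2811, 0.4373, 0.2312]
tool_rot: [[0.968, -0.0, 0.253], [-0.253, -0.0, 0.968], [-0.0, -1.0, -0.0]]
ft_force: [0.7, -0.2, -0.3]
grip_width: 0.0853
```

jog_arm([
  {"hand": 1, "dx": 3.2, "dy": 0, "dz": -1.1, "ax": 0, "ay": 0, "az": 0},
  {"hand": 1, "dx": 3.2, "dy": 0, "dz": -1.1, "ax": 0, "ay": 0, "az": 0},
  {"hand": 1, "dx": 3.2, "dy": 0, "dz": -1.1, "ax": 0, "ay": 0, "az": 0},
  {"hand": 1, "dx": 3.2, "dy": 0, "dz": -1.1, "ax": 0, "ay": 0, "az": 0},
  {"hand": 1, "dx": 0, "dy": 0, "dz": 0, "ax": 0, "ay": 7, "az": 0},
])

```text
time_s: 1.03
position: [0.3969, 0.3605, 0.2308]
tool_rot: [[0.929, 0.001, 0.371], [-0.371, -0.001, 0.929], [0.001, -1.0, -0.001]]
ft_force: [-0.2, -0.2, 0.1]
grip_width: 0.0855
```

jog_arm([
  {"hand": 1, "dx": 0, "dy": 0, "dz": 0, "ax": 0, "ay": 7, "az": 0},
  {"hand": 1, "dx": 0, "dy": 0, "dz": 0, "ax": 0, "ay": 7, "az": 0},
  {"hand": 1, "dx": 0, "dy": 0, "dz": 0, "ax": 0, "ay": 7, "az": 0},
  {"hand": 1, "dx": 0, "dy": 0, "dz": 0, "ax": 0, "ay": 7, "az": 0},
  {"hand": 1, "dx": 0, "dy": 0, "dz": 0, "ax": 0, "ay": 7, "az": 0},
])

```text
time_s: 1.45
position: [0.3927, 0.3634, 0.2311]
tool_rot: [[0.545, -0.0, 0.839], [-0.839, -0.0, 0.544], [-0.0, -1.0, -0.0]]
ft_force: [-0.4, 0.4, -1.5]
grip_width: 0.0852
```

```bash
python3 - <<'E'
from h import *
s=status.observe(); print({k:np.round(v,4).tolist() for k,v in s.items()})
cv2.imwrite("pics/w2.png",imaging.get_image('wrist')[:,:,::-1])
E
```

```text
{'time_s': 1.45, 'q': [30.091, 20.3186, 76.7097, 0.0022, 82.9976, -2.8998], 'qvel': [-0.0314, 0.0303, -0.0035, -0.0695, -0.0558, 83.3006], 'joint_efforts': [-0.0637, -43.2425, -22.9951, -0.0015, 0.0013, -1.9453], 'position': [0.3927, 0.3634, 0.2311], 'tool_rot': [[0.5445, -0.0004, 0.8388], [-0.8388, -0.0002, 0.5445], [-0.0001, -1.0, -0.0004]], 'ft_force': [-0.4315, 0.3515, -1.5428], 'wrist_torque': [0.004, 0.0033, -0.0659], 'grip_width': 0.0852}
```

View pics/w2.png

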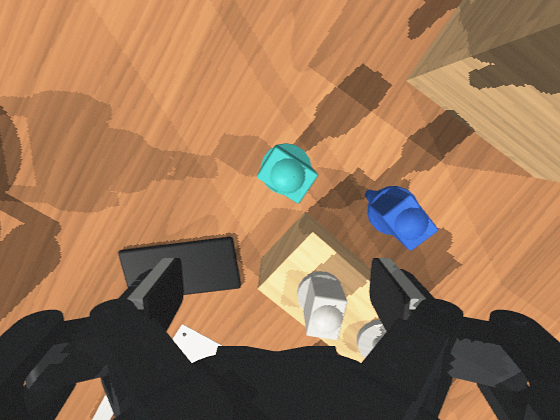

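jog_arm([
  {"hand": 1, "dx": 1.7, "dy": 0, "dz": 1.4, "ax": 0, "ay": 0, "az": 0},
  {"hand": 1, "dx": 1.7, "dy": 0, "dz": 1.4, "ax": 0, "ay": 0, "az": 0},
  {"hand": 1, "dx": 1.6, "dy": 0, "dz": 1.3, "ax": 0, "ay": 0, "az": 0},
  {"hand": 1, "dx": 0, "dy": 0, "dz": 0, "ax": 0, "ay": 0, "az": 0},
  {"hand": 1, "dx": 0, "dy": 0, "dz": 0, "ax": 0, "ay": 0, "az": 0},
])

```text
time_s: 1.92
position: [0.4548, 0.3439, 0.2308]
tool_rot: [[0.55, -0.001, 0.835], [-0.835, -0.0, 0.55], [-0.0, -1.0, -0.001]]
ft_force: [-0.9, -0.6, 0.7]
grip_width: 0.0854
```

```bash
python3 - <<'E'
from h import *
s=status.observe(); print({k:np.round(v,4).tolist() for k,v in s.items()})
im=imaging.get_image('wrist')[:,:,::-1]
np.save('w3.npy',np.array([s['position']+sum(s['tool_rot'],[]) if isinstance(s['position'],list) else np.r_[s['position'],np.ravel(s['tool_rot'])]]))
cv2.imwrite("pics/w3.png",im); cv2.imwrite("pics/w3c.png",cv2.resize(im[150:330,200:400],None,fx=3.3,fy=3.3,interpolation=cv2.INTER_CUBIC))
E
```

```text
{'time_s': 1.9167, 'q': [25.1967, 23.8949, 71.0518, 0.0079, 85.108, -8.1973], 'qvel': [1.4093, -1.177, 1.3063, 0.2405, 0.0204, 0.7978], 'joint_efforts': [-1.3345, -46.1167, -23.9221, -0.0866, -0.0523, -0.0977], 'position': [0.4548, 0.3439, 0.2308], 'tool_rot': [[0.5504, -0.0009, 0.8349], [-0.8349, -0.0003, 0.5504], [-0.0003, -1.0, -0.0009]], 'ft_force': [-0.8546, -0.612, 0.6592], 'wrist_torque': [-0.0571, -0.0246, -0.0823], 'grip_width': 0.0854}
```

View pics/w3.png

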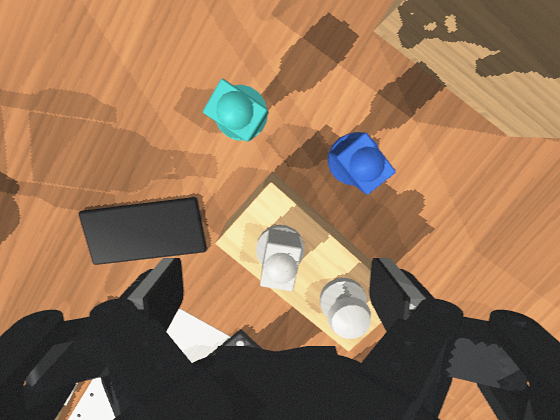

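View pics/w3c.png

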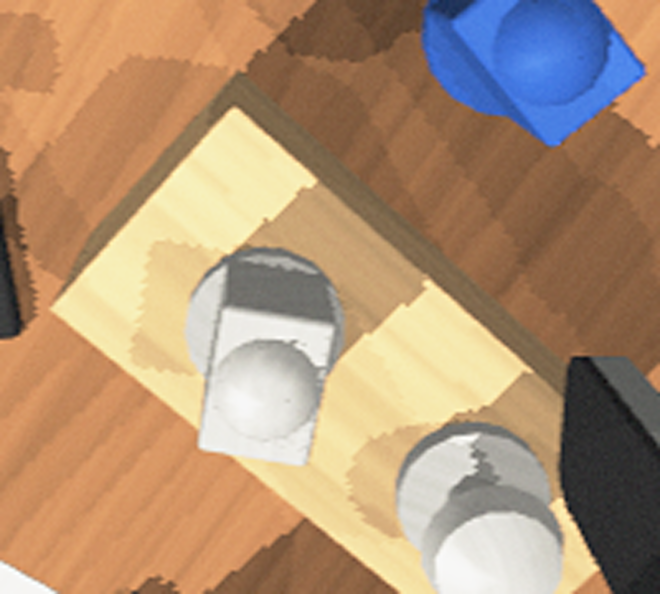

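```bash
python3 - <<'E'
from h import *
a=np.load('w3.npy')[0]; s={'position':a[:3],'tool_rot':a[3:].reshape(3,3)}
W=cam('wrist',s); f=lambda x,y:(200+(x+.5)/3.3-.5,150+(y+.5)/3.3-.5)
P=np.array([hit(W,f(*p),.128) for p in [(220,303),(336,324),(305,466),(198,447)]]); print(P.round(4),P.mean(0).round(4))
for i in range(4):
    d=P[(i+1)%4]-P[i]; print(np.linalg.norm(d).round(4),np.degrees(np.arctan2(d[1],d[0])).round(1))
print('blue',hit(W,(366,164),.131),'turq',hit(W,(235,110),.131),'mush',hit(W,(350,320),.12))
print('rim S,T z',)
E
```

```text
[[0.4625 0.3166 0.128 ]
 [0.4903 0.3281 0.128 ]
 [0.5062 0.2905 0.128 ]
 [0.4796 0.2796 0.128 ]] [0.4847 0.3037 0.128 ]
0.03 22.5
0.0408 -67.0
0.0288 -157.7
0.0407 114.7
blue [0.49171079 0.41331822 0.131     ] turq [0.38652136 0.39157447 0.131     ] mush [0.57058125 0.29179096 0.12      ]
rim S,T z
```

jog_arm([
  {"hand": 1, "dx": 0, "dy": 0, "dz": 0, "ax": 0, "ay": 5.2, "az": 0},
  {"hand": 1, "dx": 0, "dy": 0, "dz": 0, "ax": 0, "ay": 5.2, "az": 0},
  {"hand": 1, "dx": 2.5, "dy": 0, "dz": 0.63, "ax": 0, "ay": 0, "az": 0},
  {"hand": 1, "dx": 2.5, "dy": 0, "dz": 0.63, "ax": 0, "ay": 0, "az": 0},
  {"hand": 1, "dx": 0, "dy": 3, "dz": 0, "ax": 0, "ay": 0, "az": 0},
])

```text
time_s: 2.38
position: [0.4888, 0.3019, 0.2059]
tool_rot: [[0.39, 0.011, 0.921], [-0.921, 0.003, 0.39], [0.002, -1.0, 0.011]]
ft_force: [1.0, -0.3, -0.3]
grip_width: 0.0855
```

jog_arm([
  {"hand": 1, "dx": 0, "dy": 2, "dz": 0, "ax": 0, "ay": 0, "az": 0},
  {"hand": 1, "dx": 0, "dy": 0, "dz": 0, "ax": 0, "ay": 0, "az": 0},
  {"hand": 1, "dx": 0, "dy": 0, "dz": 0, "ax": 0, "ay": 0, "az": 0},
  {"hand": 1, "dx": 0, "dy": 0, "dz": 0, "ax": 0, "ay": 0, "az": 0},
  {"hand": 1, "dx": 0, "dy": 0, "dz": 0, "ax": 0, "ay": 0, "az": 0},
])

```text
time_s: 2.8
position: [0.4858, 0.3037, 0.183]
tool_rot: [[0.391, 0.003, 0.92], [-0.92, 0.001, 0.391], [0.0, -1.0, 0.003]]
ft_force: [0.2, -0.4, 0.0]
grip_width: 0.0852
```

```bash
python3 - <<'E'
from h import *
s=status.observe(); print({k:np.round(v,4).tolist() for k,v in s.items()})
im=imaging.get_image('wrist')[:,:,::-1]
cv2.imwrite("pics/w4.png",im)
E
```

```text
{'time_s': 2.8, 'q': [20.1783, 26.1994, 75.4199, 0.0015, 78.2217, -2.8284], 'qvel': [-0.2185, 0.0774, 0.2224, -0.0067, -0.2881, 0.0776], 'joint_efforts': [-0.0381, -47.3919, -21.9043, -0.0001, 0.0071, -0.0035], 'position': [0.4858, 0.3037, 0.183], 'tool_rot': [[0.3908, 0.0026, 0.9205], [-0.9205, 0.001, 0.3908], [0.0001, -1.0, 0.0028]], 'ft_force': [0.1885, -0.3512, 0.0272], 'wrist_torque': [-0.022, 0.0307, -0.022], 'grip_width': 0.0852}
```

View pics/w4.png

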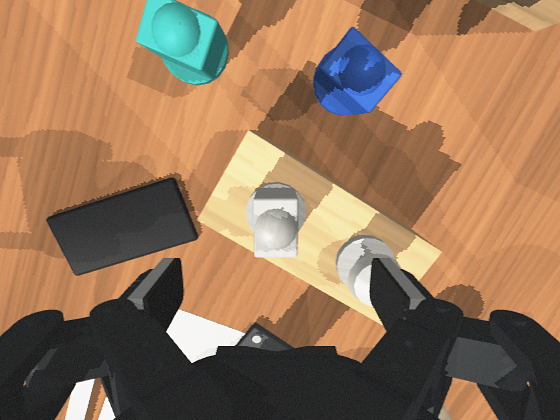

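```bash
python3 - <<'E'
from h import *
im=cv2.imread('pics/w4.png'); cv2.imwrite('pics/w4c.png',cv2.resize(im[170:270,220:340],None,fx=6,fy=6,interpolation=cv2.INTER_CUBIC))
s=status.observe();W=cam('wrist',s)
P=np.array([hit(W,p,.128) for p in [(253,199),(298,199),(298,258),(254,258)]]); R=np.array(s['tool_rot']); print(((P-s['position'])@R).round(4),P.mean(0).round(4))
E
```

```text
[[-0.02    0.0548 -0.015 ]
 [-0.02    0.0548  0.0142]
 [ 0.0212  0.0548  0.0149]
 [ 0.0212  0.0548 -0.0151]] [0.4859 0.303  0.128 ]
```

View pics/w4c.png

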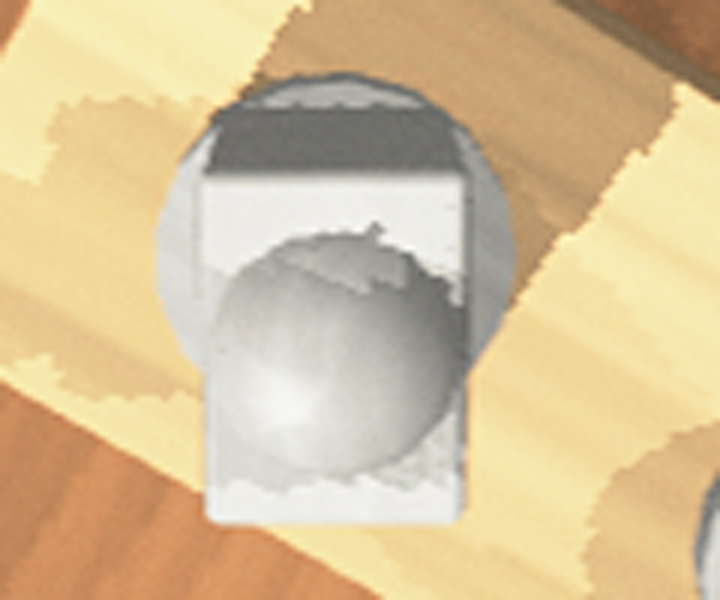

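jog_arm([
  {"hand": 1, "dx": 0.05, "dy": 2.5, "dz": 0, "ax": 0, "ay": 0, "az": 0},
  {"hand": 1, "dx": 0, "dy": 2.5, "dz": 0, "ax": 0, "ay": 0, "az": 0},
  {"hand": 1, "dx": 0, "dy": 2.5, "dz": 0, "ax": 0, "ay": 0, "az": 0},
  {"hand": 1, "dx": 0, "dy": 1.5, "dz": 0, "ax": 0, "ay": 0, "az": 0},
  {"hand": 1, "dx": 0, "dy": 0, "dz": 0, "ax": 0, "ay": 0, "az": 0},
])

```text
time_s: 3.27
position: [0.4846, 0.3023, 0.0891]
tool_rot: [[0.39, -0.004, 0.921], [-0.921, -0.002, 0.39], [-0.0, -1.0, -0.005]]
ft_force: [1.0, -0.4, -0.3]
grip_width: 0.0855
```

jog_arm([
  {"hand": 0.7, "dx": 0, "dy": 0, "dz": 0, "ax": 0, "ay": 0, "az": 0},
  {"hand": 0.5, "dx": 0, "dy": 0, "dz": 0, "ax": 0, "ay": 0, "az": 0},
  {"hand": 0.45, "dx": 0, "dy": 0, "dz": 0, "ax": 0, "ay": 0, "az": 0},
  {"hand": 0.45, "dx": 0, "dy": 0, "dz": 0, "ax": 0, "ay": 0, "az": 0},
  {"hand": 0.45, "dx": 0, "dy": 0, "dz": 0, "ax": 0, "ay": 0, "az": 0},
], newtons=80)

```text
time_s: 3.68
position: [0.486, 0.3028, 0.0922]
tool_rot: [[0.39, 0.001, 0.921], [-0.921, 0.001, 0.39], [0.0, -1.0, 0.002]]
ft_force: [0.1, -0.8, -0.0]
grip_width: 0.0386
```

```bash
python3 - <<'E'
from h import *
im=imaging.get_image('wrist')[:,:,::-1]
cv2.imwrite("pics/w5.png",im)
E
```

```text
(no output)
```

View pics/w5.png

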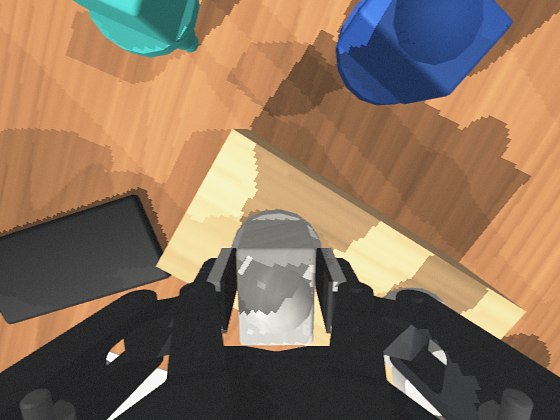

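jog_arm([
  {"hand": 0.2, "dx": 0, "dy": 0.1, "dz": 0, "ax": 0, "ay": 0, "az": 0},
  {"hand": 0, "dx": 0, "dy": 0, "dz": 0, "ax": 0, "ay": 0, "az": 0},
  {"hand": 0, "dx": 0, "dy": 0, "dz": 0, "ax": 0, "ay": 0, "az": 0},
  {"hand": 0, "dx": 0, "dy": 0, "dz": 0, "ax": 0, "ay": 0, "az": 0},
  {"hand": 0, "dx": 0, "dy": 0, "dz": 0, "ax": 0, "ay": 0, "az": 0},
], newtons=80)

```text
time_s: 4.15
position: [0.486, 0.3027, 0.0913]
tool_rot: [[0.39, 0.001, 0.921], [-0.921, 0.0, 0.39], [0.0, -1.0, 0.001]]
ft_force: [-0.9, -0.0, 6.1]
grip_width: 0.0294
```

jog_arm([
  {"hand": 0, "dx": 0, "dy": -1, "dz": 0, "ax": 0, "ay": 0, "az": 0},
  {"hand": 0, "dx": 0, "dy": -2, "dz": 0, "ax": 0, "ay": 0, "az": 0},
  {"hand": 0, "dx": 0, "dy": -3, "dz": 0, "ax": 0, "ay": 0, "az": 0},
  {"hand": 0, "dx": 0, "dy": -3, "dz": 0, "ax": 0, "ay": 0, "az": 0},
  {"hand": 0, "dx": 0, "dy": -3, "dz": 0, "ax": 0, "ay": 0, "az": 0},
])

```text
time_s: 4.57
position: [0.485, 0.3023, 0.2111]
tool_rot: [[0.39, -0.003, 0.921], [-0.921, -0.001, 0.39], [-0.0, -1.0, -0.003]]
ft_force: [0.5, 0.6, -6.1]
grip_width: 0.0294
```

jog_arm([
  {"hand": 0, "dx": 0, "dy": -3.2, "dz": 0, "ax": 0, "ay": 0, "az": 0},
  {"hand": 0, "dx": 3.2, "dy": 0, "dz": -0.2, "ax": 0, "ay": 0, "az": 0},
  {"hand": 0, "dx": 3.2, "dy": 0, "dz": -0.2, "ax": 0, "ay": 0, "az": 0},
  {"hand": 0, "dx": 3.2, "dy": 0, "dz": -0.2, "ax": 0, "ay": 0, "az": 0},
  {"hand": 0, "dx": 3.2, "dy": 0, "dz": -0.2, "ax": 0, "ay": 0, "az": 0},
])

```text
time_s: 4.98
position: [0.5278, 0.1803, 0.242]
tool_rot: [[0.39, -0.002, 0.921], [-0.921, -0.0, 0.39], [-0.001, -1.0, -0.002]]
ft_force: [0.5, 0.3, -6.8]
grip_width: 0.029
```

jog_arm([
  {"hand": 0, "dx": 0, "dy": 0, "dz": 0, "ax": 0, "ay": 0, "az": 0},
  {"hand": 0, "dx": 0, "dy": 0, "dz": 0, "ax": 0, "ay": 0, "az": 0},
  {"hand": 0, "dx": 0, "dy": 0, "dz": 0, "ax": 0, "ay": 0, "az": 0},
  {"hand": 0, "dx": 0, "dy": 0, "dz": 0, "ax": 0, "ay": 0, "az": 0},
  {"hand": 0, "dx": 0, "dy": 0, "dz": 0, "ax": 0, "ay": 0, "az": 0},
])

```text
time_s: 5.4
position: [0.5278, 0.1825, 0.2422]
tool_rot: [[0.391, -0.001, 0.92], [-0.92, 0.0, 0.391], [-0.0, -1.0, -0.001]]
ft_force: [0.2, 0.8, -6.6]
grip_width: 0.0291
```

```bash
cat >> h.py <<'E'
import pickle
def snap(n,tag,roi=None,f=1):
    s=status.observe(); im=imaging.get_image(n)[:,:,::-1].copy(); cv2.imwrite(f'pics/{tag}.png',im)
    pickle.dump({'position':np.array(s['position']),'tool_rot':np.array(s['tool_rot'])},open(f'{tag}.pkl','wb'))
    if roi:
        x,y,w,h=roi; cv2.imwrite(f'pics/{tag}c.png',cv2.resize(im[y:y+h,x:x+w],None,fx=f,fy=f,interpolation=cv2.INTER_CUBIC))
    return s
def un(roi,f): return lambda p:(roi[0]+(p[0]+.5)/f-.5,roi[1]+(p[1]+.5)/f-.5)
E
python3 - <<'E'
from h import *
s=snap('wrist','w6'); print(np.round(s['position'],4),np.round(s['tool_rot'],4),s['ft_force'],s['q'])
snap('scene','s6',(270,120,140,130),5)
snap('top','t6')
E
```

```text
[0.5278 0.1825 0.2422] [[ 3.911e-01 -6.000e-04  9.203e-01]
 [-9.203e-01  0.000e+00  3.911e-01]
 [-3.000e-04 -1.000e+00 -5.000e-04]] [ 0.21973039  0.77768614 -6.56427489] [ 6.92614041e+00  2.22568868e+01  7.17832353e+01  5.79211680e-03
  8.59930200e+01 -1.60997091e+01]
```

View pics/w6.png

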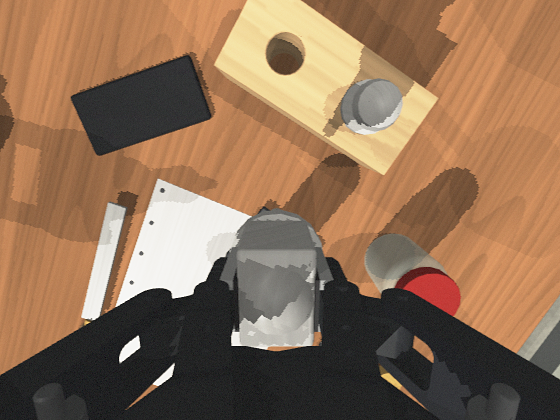

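View pics/s6c.png

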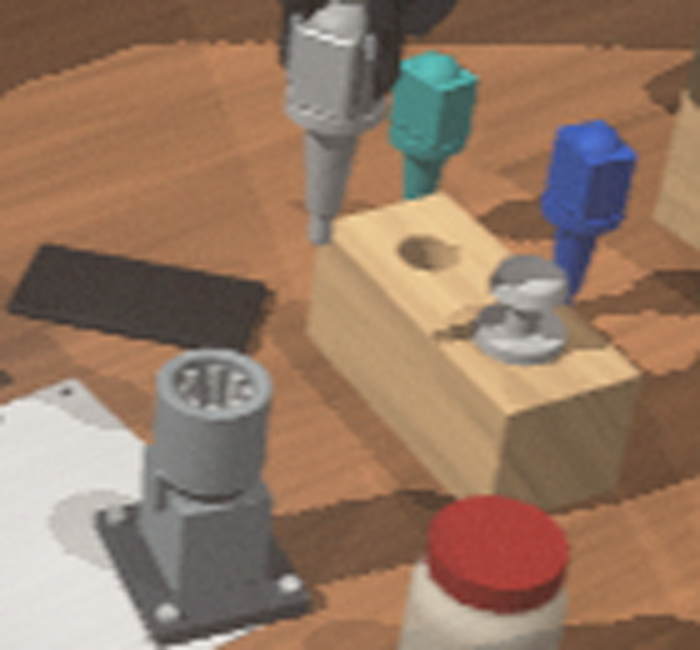

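View pics/t6.png

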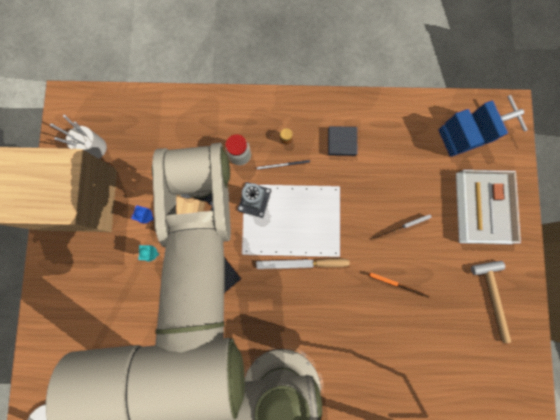

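```bash
python3 - <<'E'
from h import *
S=cam('scene');T=cam('top'); u=un((270,120,140,130),5)
p=[.5278,.1825]
print('tail pred',proj(S,[*p,.156]),'obs',u((320,238)))
print('collar low edge pred',proj(S,[*p,.2309]),proj(S,[*p,.2389]))
im=cv2.imread('pics/s6.png')
# ellipse projections for rim at candidate
def ell(c,r,z,C): 
    a=np.linspace(0,2*np.pi,60); return proj(C,np.c_[c[0]+r*np.cos(a),c[1]+r*np.sin(a),np.full(60,z)])
for c in [(.5573,.0956),(.5643,.0935),(.560,.095)]:
    e=ell(c,.028,.125,S); e=( (e-[270,120]+.5)*5-.5); print(c,'S crop bbox',e.min(0).round(),e.max(0).round())
    e=ell(c,.028,.125,T); e=( (e-[150,165]+.5)*5-.5); print(c,'T crop bbox',e.min(0).round(),e.max(0).round())
    a=( (ell((.5278,.1825),.024,.2309,S)-[270,120]+.5)*5-.5); 
print('collar bbox',a.min(0),a.max(0))
E
```

```text
tail pred [[333.46082058 167.04073302]] obs (333.6, 167.2)
collar low edge pred [[336.47476076 140.78773421]] [[336.8148597 137.8252942]]
(0.5573, 0.0956) S crop bbox [152. 339.] [268. 411.]
(0.5573, 0.0956) T crop bbox [463.  94.] [561. 191.]
(0.5643, 0.0935) S crop bbox [157. 348.] [274. 420.]
(0.5643, 0.0935) T crop bbox [467.  82.] [565. 179.]
(0.56, 0.095) S crop bbox [154. 342.] [271. 414.]
(0.56, 0.095) T crop bbox [464.  89.] [562. 186.]
collar bbox [283.70865135  80.5159909 ] [385.21928773 132.37227502]
```

```bash
python3 - <<'E'
from h import *
S=cam('scene');T=cam('top')
def ell(c,r,z,C): 
    a=np.linspace(0,2*np.pi,200); return proj(C,np.c_[c[0]+r*np.cos(a),c[1]+r*np.sin(a),np.full(200,z)])
def ov(img,C,roi,f,name,items):
    im=cv2.imread(img); x,y,w,h=roi; o=cv2.resize(im[y:y+h,x:x+w],None,fx=f,fy=f,interpolation=cv2.INTER_CUBIC)
    for c,r,z,col in items:
        e=((ell(c,r,z,C)-[x,y]+.5)*f-.5); cv2.polylines(o,[np.round(e*8).astype(int).reshape(-1,1,2)],True,col,1,cv2.LINE_AA,3)
    cv2.imwrite(name,o)
A=[((.5573,.0956),.028,.125,(0,0,255)),((.5643,.0935),.028,.125,(0,255,0))]
ov('pics/s6.png',S,(292,180,50,70),8,'pics/ovS.png',A)
ov('pics/t6.png',T,(235,175,50,50),9,'pics/ovT.png',A)
a=cv2.imread('pics/ovS.png');b=cv2.imread('pics/ovT.png'); h=max(a.shape[0],b.shape[0]); o=np.zeros((560,a.shape[1]+b.shape[1],3),np.uint8); o[:a.shape[0],:a.shape[1]]=a; o[:b.shape[0],a.shape[1]:]=b; cv2.imwrite('pics/ov.png',o[:560,:800+100])
E
```

```text
(no output)
```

View pics/ov.png

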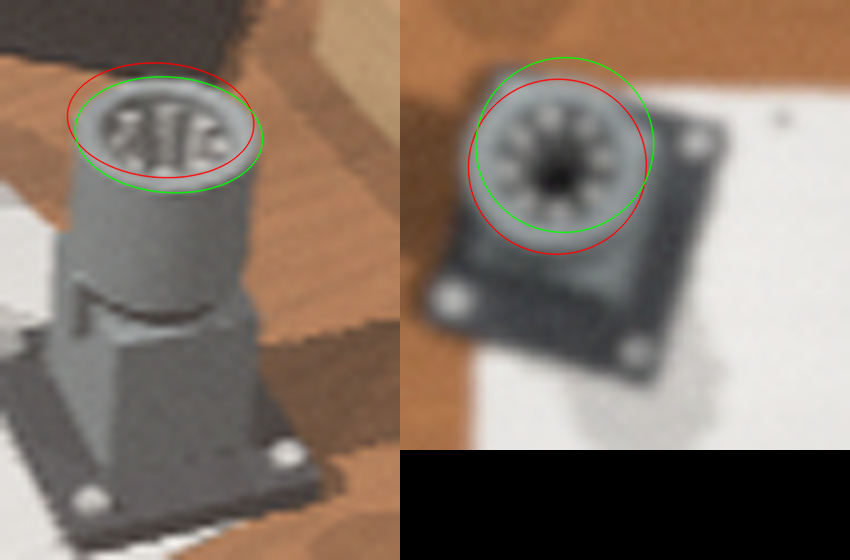

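jog_arm([
  {"hand": 0, "dx": 3.5, "dy": -0.3, "dz": -0.1, "ax": 0, "ay": 0, "az": 0},
  {"hand": 0, "dx": 3.5, "dy": 0, "dz": -0.1, "ax": 0, "ay": 0, "az": 0},
  {"hand": 0, "dx": 3.5, "dy": 0, "dz": -0.1, "ax": 0, "ay": 0, "az": 0},
  {"hand": 0, "dx": 3.5, "dy": 0, "dz": -0.1, "ax": 0, "ay": 0, "az": 0},
  {"hand": 0, "dx": 3.5, "dy": 0, "dz": 0, "ax": 0, "ay": 0, "az": 0},
])

```text
time_s: 5.97
position: [0.5931, 0.0177, 0.2454]
tool_rot: [[0.39, -0.0, 0.921], [-0.921, 0.0, 0.39], [-0.0, -1.0, -0.0]]
ft_force: [1.9, 1.0, -7.0]
grip_width: 0.0293
```

jog_arm([
  {"hand": 0, "dx": 0, "dy": 0, "dz": 0, "ax": 0, "ay": 0, "az": 0},
  {"hand": 0, "dx": 0, "dy": 0, "dz": 0, "ax": 0, "ay": 0, "az": 0},
  {"hand": 0, "dx": 0, "dy": 0, "dz": 0, "ax": 0, "ay": 0, "az": 0},
  {"hand": 0, "dx": 0, "dy": 0, "dz": 0, "ax": 0, "ay": 0, "az": 0},
  {"hand": 0, "dx": 0, "dy": 0, "dz": 0, "ax": 0, "ay": 0, "az": 0},
])

```text
time_s: 6.38
position: [0.5925, 0.02, 0.2455]
tool_rot: [[0.391, 0.0, 0.92], [-0.92, 0.0, 0.391], [-0.0, -1.0, 0.0]]
ft_force: [-0.1, -0.3, -6.0]
grip_width: 0.0289
```

```bash

python3 - <<'E'
from h import *
s=snap('wrist','w7',(200,90,180,180),4); print(np.round(s['position'],4),np.round(s['tool_rot'],4),s['ft_force'])
snap('scene','s7')
E
```

```text
[0.5925 0.02   0.2455] [[ 3.913e-01  1.000e-04  9.203e-01]
 [-9.203e-01  1.000e-04  3.913e-01]
 [-0.000e+00 -1.000e+00  1.000e-04]] [-0.05687783 -0.28536678 -6.03367877]
```

View pics/w7.png

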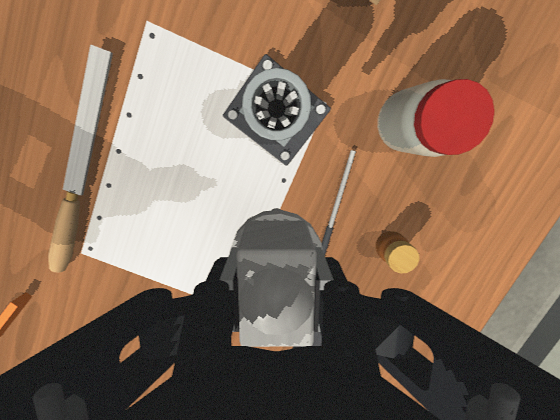

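View pics/s7.png

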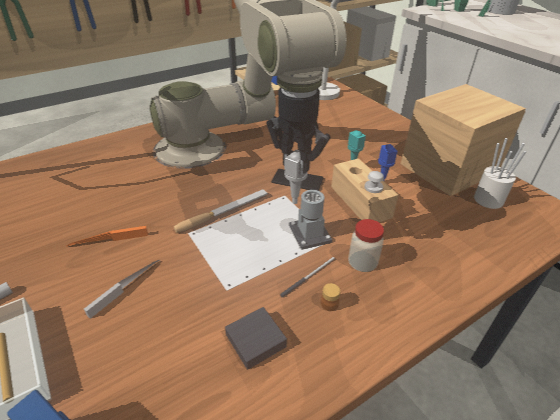

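```bash

cat >> h.py <<'E'
def ell(c,r,z,C): 
    a=np.linspace(0,2*np.pi,200); return proj(C,np.c_[c[0]+r*np.cos(a),c[1]+r*np.sin(a),np.full(200,z)])
def ov(img,C,roi,f,name,items):
    im=cv2.imread(img); x,y,w,h=roi; o=cv2.resize(im[y:y+h,x:x+w],None,fx=f,fy=f,interpolation=cv2.INTER_CUBIC)
    for P,col in items:
        e=((P-[x,y]+.5)*f-.5); cv2.polylines(o,[np.round(e*8).astype(int).reshape(-1,1,2)],True,col,1,cv2.LINE_AA,3)
    cv2.imwrite(name,o)
def box(c,yaw,a,b,z,C):
    R=np.array([[np.cos(yaw),-np.sin(yaw)],[np.sin(yaw),np.cos(yaw)]]); q=np.array([[a,b],[-a,b],[-a,-b],[a,-b]])@R.T+c
    return proj(C,np.c_[q,np.full(4,z)])
E
python3 - <<'E'
from h import *
W=cam('wrist',pickle.load(open('w7.pkl','rb')))
c=hit(W,(276.5,105),.125)[:2]; print(c)
for p in [(267,56),(329,107),(287,164),(223,115)]: print(hit(W,p,.012).round(4))
y=np.radians(78.7)
ov('pics/w7.png',W,(205,40,140,140),5,'pics/ovW.png',[(ell(c,.028,.125,W),(0,0,255)),(box(c,y,.042,.048,.012,W),(0,255,0)),(box(c,y+np.pi/2,.042,.048,.012,W),(255,0,0))])
E
```

```text
[0.56055324 0.09577978]
[0.5278 0.1458 0.012 ]
[0.6137 0.1243 0.012 ]
[0.5953 0.046  0.012 ]
[0.505  0.0686 0.012 ]
```

View pics/ovW.png

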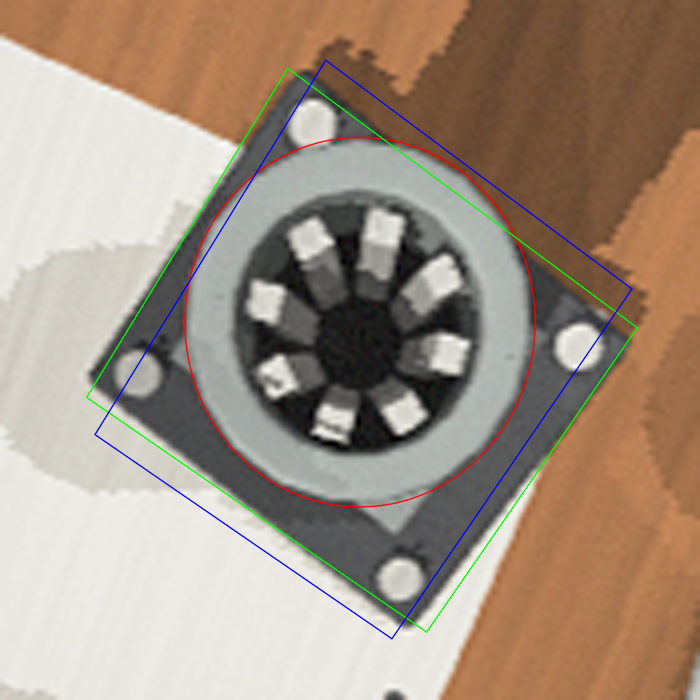

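jog_arm([
  {"hand": 0, "dx": -2.75, "dy": 0, "dz": 0, "ax": 0, "ay": 0, "az": 0},
  {"hand": 0, "dx": -2.75, "dy": 0, "dz": 0, "ax": 0, "ay": 0, "az": 0},
  {"hand": 0, "dx": -2.75, "dy": 0, "dz": 0, "ax": 0, "ay": 0, "az": 0},
  {"hand": 0, "dx": 0, "dy": 1, "dz": 0, "ax": 0, "ay": 0, "az": 0},
  {"hand": 0, "dx": 0, "dy": 1, "dz": 0, "ax": 0, "ay": 0, "az": 0},
])

```text
time_s: 6.9
position: [0.5601, 0.0968, 0.226]
tool_rot: [[0.393, 0.002, 0.92], [-0.92, 0.0, 0.393], [0.001, -1.0, 0.002]]
ft_force: [0.0, -0.6, -6.9]
grip_width: 0.0292
```

jog_arm([
  {"hand": 0, "dx": 0, "dy": 0.5, "dz": 0, "ax": 0, "ay": 0, "az": 0},
  {"hand": 0, "dx": 0, "dy": 0, "dz": 0, "ax": 0, "ay": 0, "az": 0},
  {"hand": 0, "dx": 0, "dy": 0, "dz": 0, "ax": 0, "ay": 0, "az": 0},
  {"hand": 0, "dx": 0, "dy": 0, "dz": 0, "ax": 0, "ay": 0, "az": 0},
  {"hand": 0, "dx": 0, "dy": 0, "dz": 0, "ax": 0, "ay": 0, "az": 0},
])

```text
time_s: 7.32
position: [0.561, 0.0947, 0.2209]
tool_rot: [[0.39, 0.001, 0.921], [-0.921, -0.0, 0.39], [0.0, -1.0, 0.001]]
ft_force: [-0.3, -0.2, -7.0]
grip_width: 0.0295
```

```bash

python3 - <<'E'
from h import *
s=snap('scene','s8',(270,120,100,120),5); print(np.round(s['position'],4),s['ft_force'])
E
```

```text
[0.561  0.0947 0.2209] [-0.30025898 -0.18719883 -6.98289416]
```

View pics/s8c.png

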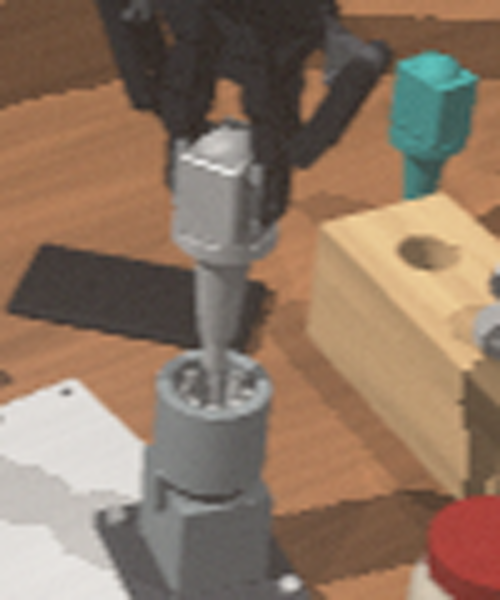

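```bash

python3 - <<'E'
from h import *
S=cam('scene')
p=[.561,.0947]
for z in (.1346,.125,.2096,.2176,.2576): print(z,((proj(S,[*p,z])-[270,120]+.5)*5-.5).round(1))
ov('pics/s8.png',S,(290,140,60,80),7,'pics/ov8.png',[(ell((.5605,.096),.028,.125,S),(0,0,255)),(ell(p,.024,.2096,S),(0,255,0)),(ell(p,.024,.2176,S),(0,255,0)),(ell(p,.006,.1346,S),(255,0,0))])
E
```

```text
0.1346 [[214.1 362.7]]
0.125 [[212.9 378.5]]
0.2096 [[224.3 231.5]]
0.2176 [[225.5 216.6]]
0.2576 [[231.5 139.9]]
```

View pics/ov8.png

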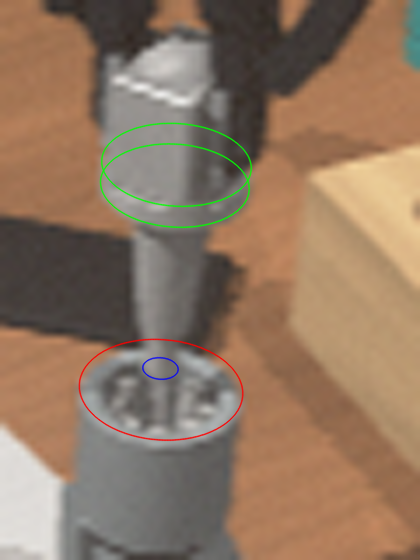

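jog_arm([
  {"hand": 0, "dx": -0.1, "dy": 1, "dz": 0, "ax": 0, "ay": 0, "az": 0},
  {"hand": 0, "dx": 0, "dy": 1, "dz": 0, "ax": 0, "ay": 0, "az": 0},
  {"hand": 0, "dx": 0, "dy": 1, "dz": 0, "ax": 0, "ay": 0, "az": 0},
  {"hand": 0, "dx": 0, "dy": 1, "dz": 0, "ax": 0, "ay": 0, "az": 0},
  {"hand": 0, "dx": 0, "dy": 0, "dz": 0, "ax": 0, "ay": 0, "az": 0},
])

```text
time_s: 7.78
position: [0.5593, 0.0957, 0.1778]
tool_rot: [[0.39, -0.005, 0.921], [-0.921, 0.0, 0.39], [-0.002, -1.0, -0.004]]
ft_force: [-0.6, 0.2, -7.1]
grip_width: 0.029
```

jog_arm([
  {"hand": 0, "dx": 0, "dy": 0.5, "dz": 0, "ax": 0, "ay": 0, "az": 0},
  {"hand": 0, "dx": 0, "dy": 0.5, "dz": 0, "ax": 0, "ay": 0, "az": 0},
  {"hand": 0, "dx": 0, "dy": 0.5, "dz": 0, "ax": 0, "ay": 0, "az": 0},
  {"hand": 0, "dx": 0, "dy": 0, "dz": 0, "ax": 0, "ay": 0, "az": 0},
  {"hand": 0, "dx": 0, "dy": 0, "dz": 0, "ax": 0, "ay": 0, "az": 0},
])

```text
time_s: 8.2
position: [0.5602, 0.0958, 0.1652]
tool_rot: [[0.39, -0.0, 0.921], [-0.921, -0.0, 0.39], [-0.0, -1.0, -0.0]]
ft_force: [0.1, -0.4, -6.8]
grip_width: 0.0292
```

jog_arm([
  {"hand": 0, "dx": 0, "dy": 0.2, "dz": 0, "ax": 0, "ay": 0, "az": 0},
  {"hand": 0, "dx": 0, "dy": 0.2, "dz": 0, "ax": 0, "ay": 0, "az": 0},
  {"hand": 0, "dx": 0, "dy": 0.2, "dz": 0, "ax": 0, "ay": 0, "az": 0},
  {"hand": 0, "dx": 0, "dy": 0, "dz": 0, "ax": 0, "ay": 0, "az": 0},
  {"hand": 0, "dx": 0, "dy": 0, "dz": 0, "ax": 0, "ay": 0, "az": 0},
])

```text
time_s: 8.62
position: [0.5602, 0.0958, 0.1592]
tool_rot: [[0.39, -0.0, 0.921], [-0.921, 0.0, 0.39], [-0.0, -1.0, -0.0]]
ft_force: [-0.2, 0.0, -7.0]
grip_width: 0.0293
```

jog_arm([
  {"hand": 0, "dx": 0, "dy": 0.25, "dz": 0, "ax": 0, "ay": -5.6, "az": 0},
  {"hand": 0, "dx": 0, "dy": 0.25, "dz": 0, "ax": 0, "ay": -5.6, "az": 0},
  {"hand": 0, "dx": 0, "dy": 0.25, "dz": 0, "ax": 0, "ay": -5.6, "az": 0},
  {"hand": 0, "dx": 0, "dy": 0.2, "dz": 0, "ax": 0, "ay": -5.6, "az": 0},
  {"hand": 0, "dx": 0, "dy": 0, "dz": 0, "ax": 0, "ay": -5.6, "az": 0},
])

```text
time_s: 9.03
position: [0.5604, 0.0959, 0.1496]
tool_rot: [[0.78, 0.0, 0.626], [-0.626, 0.0, 0.78], [-0.0, -1.0, 0.0]]
ft_force: [0.6, 0.3, -6.9]
grip_width: 0.0287
```

jog_arm([
  {"hand": 0, "dx": 0, "dy": 0.06, "dz": 0, "ax": 0, "ay": 5.6, "az": 0},
  {"hand": 0, "dx": 0, "dy": 0.06, "dz": 0, "ax": 0, "ay": 5.6, "az": 0},
  {"hand": 0, "dx": 0, "dy": 0.06, "dz": 0, "ax": 0, "ay": 5.6, "az": 0},
  {"hand": 0, "dx": 0, "dy": 0.06, "dz": 0, "ax": 0, "ay": 5.6, "az": 0},
  {"hand": 0, "dx": 0, "dy": 0.06, "dz": 0, "ax": 0, "ay": 5.6, "az": 0},
])

```text
time_s: 9.45
position: [0.5604, 0.0958, 0.147]
tool_rot: [[0.385, 0.0, 0.923], [-0.923, -0.0, 0.385], [0.0, -1.0, 0.0]]
ft_force: [-0.5, 1.0, -5.7]
grip_width: 0.029
```

jog_arm([
  {"hand": 0, "dx": 0, "dy": 0.03, "dz": 0, "ax": 0, "ay": 6, "az": 0},
  {"hand": 0, "dx": 0, "dy": 0.03, "dz": 0, "ax": 0, "ay": 6, "az": 0},
  {"hand": 0, "dx": 0, "dy": 0.03, "dz": 0, "ax": 0, "ay": 6, "az": 0},
  {"hand": 0, "dx": 0, "dy": 0.03, "dz": 0, "ax": 0, "ay": 6, "az": 0},
  {"hand": 0, "dx": 0, "dy": 0.03, "dz": 0, "ax": 0, "ay": 6, "az": 0},
])

```text
time_s: 9.87
position: [0.5601, 0.0958, 0.1454]
tool_rot: [[-0.128, -0.0, 0.992], [-0.992, -0.0, -0.128], [0.0, -1.0, -0.0]]
ft_force: [-0.9, -0.4, -7.2]
grip_width: 0.0292
```

jog_arm([
  {"hand": 0, "dx": 0, "dy": 0.02, "dz": 0, "ax": 0, "ay": -6, "az": 0},
  {"hand": 0, "dx": 0, "dy": 0.02, "dz": 0, "ax": 0, "ay": -6, "az": 0},
  {"hand": 0, "dx": 0, "dy": 0.02, "dz": 0, "ax": 0, "ay": -6, "az": 0},
  {"hand": 0, "dx": 0, "dy": 0.02, "dz": 0, "ax": 0, "ay": -6, "az": 0},
  {"hand": 0, "dx": 0, "dy": 0.02, "dz": 0, "ax": 0, "ay": -6, "az": 0},
])

```text
time_s: 10.28
position: [0.5604, 0.0958, 0.1445]
tool_rot: [[0.395, 0.001, 0.919], [-0.919, -0.0, 0.395], [0.0, -1.0, 0.0]]
ft_force: [-0.1, -0.2, -6.0]
grip_width: 0.0295
```

jog_arm([
  {"hand": 0, "dx": 0, "dy": 0.02, "dz": 0, "ax": 0, "ay": -6, "az": 0},
  {"hand": 0, "dx": 0, "dy": 0.02, "dz": 0, "ax": 0, "ay": -6, "az": 0},
  {"hand": 0, "dx": 0, "dy": 0.02, "dz": 0, "ax": 0, "ay": -6, "az": 0},
  {"hand": 0, "dx": 0, "dy": 0.02, "dz": 0, "ax": 0, "ay": -6, "az": 0},
  {"hand": 0, "dx": 0, "dy": 0.02, "dz": 0, "ax": 0, "ay": -6, "az": 0},
])

```text
time_s: 10.7
position: [0.5609, 0.0961, 0.1437]
tool_rot: [[0.801, 0.002, 0.598], [-0.598, 0.001, 0.801], [0.001, -1.0, 0.002]]
ft_force: [1.9, 1.9, -5.8]
grip_width: 0.0292
```

jog_arm([
  {"hand": 0, "dx": 0, "dy": 0.02, "dz": 0, "ax": 0, "ay": 6, "az": 0},
  {"hand": 0, "dx": 0, "dy": 0.02, "dz": 0, "ax": 0, "ay": 6, "az": 0},
  {"hand": 0, "dx": 0, "dy": 0.02, "dz": 0, "ax": 0, "ay": 6, "az": 0},
  {"hand": 0, "dx": 0, "dy": 0.02, "dz": 0, "ax": 0, "ay": 6, "az": 0},
  {"hand": 0, "dx": 0, "dy": 0.02, "dz": 0, "ax": 0, "ay": 6, "az": 0},
])

```text
time_s: 11.12
position: [0.5605, 0.0957, 0.1426]
tool_rot: [[0.385, 0.001, 0.923], [-0.923, -0.0, 0.385], [0.0, -1.0, 0.001]]
ft_force: [-0.6, -0.4, -5.2]
grip_width: 0.0289
```

jog_arm([
  {"hand": 0, "dx": 0, "dy": 0.02, "dz": 0, "ax": 0, "ay": 6, "az": 0},
  {"hand": 0, "dx": 0, "dy": 0.02, "dz": 0, "ax": 0, "ay": 6, "az": 0},
  {"hand": 0, "dx": 0, "dy": 0.02, "dz": 0, "ax": 0, "ay": 6, "az": 0},
  {"hand": 0, "dx": 0, "dy": 0.02, "dz": 0, "ax": 0, "ay": 6, "az": 0},
  {"hand": 0, "dx": 0, "dy": 0.02, "dz": 0, "ax": 0, "ay": 6, "az": 0},
])

```text
time_s: 11.53
position: [0.56, 0.0957, 0.1416]
tool_rot: [[-0.128, -0.001, 0.992], [-0.992, -0.0, -0.128], [0.001, -1.0, -0.0]]
ft_force: [-3.1, -1.0, -4.7]
grip_width: 0.0292
```

jog_arm([
  {"hand": 0, "dx": 0, "dy": 0.02, "dz": 0, "ax": 0, "ay": -6, "az": 0},
  {"hand": 0, "dx": 0, "dy": 0.02, "dz": 0, "ax": 0, "ay": -6, "az": 0},
  {"hand": 0, "dx": 0, "dy": 0.02, "dz": 0, "ax": 0, "ay": -6, "az": 0},
  {"hand": 0, "dx": 0, "dy": 0.02, "dz": 0, "ax": 0, "ay": -6, "az": 0},
  {"hand": 0, "dx": 0, "dy": 0.02, "dz": 0, "ax": 0, "ay": -6, "az": 0},
])

```text
time_s: 11.95
position: [0.5606, 0.0957, 0.1409]
tool_rot: [[0.394, 0.001, 0.919], [-0.919, -0.0, 0.394], [0.001, -1.0, 0.001]]
ft_force: [-0.8, -0.4, -3.9]
grip_width: 0.0289
```

jog_arm([
  {"hand": 0, "dx": 0, "dy": 0.02, "dz": 0, "ax": 0, "ay": -6, "az": 0},
  {"hand": 0, "dx": 0, "dy": 0.02, "dz": 0, "ax": 0, "ay": -6, "az": 0},
  {"hand": 0, "dx": 0, "dy": 0.02, "dz": 0, "ax": 0, "ay": -6, "az": 0},
  {"hand": 0, "dx": 0, "dy": 0.02, "dz": 0, "ax": 0, "ay": -6, "az": 0},
  {"hand": 0, "dx": 0, "dy": 0.02, "dz": 0, "ax": 0, "ay": -6, "az": 0},
])

```text
time_s: 12.37
position: [0.561, 0.0961, 0.1402]
tool_rot: [[0.801, 0.003, 0.599], [-0.599, 0.001, 0.801], [0.002, -1.0, 0.002]]
ft_force: [1.1, 2.3, -2.5]
grip_width: 0.0292
```

jog_arm([
  {"hand": 0, "dx": 0, "dy": 0.015, "dz": 0, "ax": 0, "ay": 6, "az": 0},
  {"hand": 0, "dx": 0, "dy": 0.015, "dz": 0, "ax": 0, "ay": 6, "az": 0},
  {"hand": 0, "dx": 0, "dy": 0.015, "dz": 0, "ax": 0, "ay": 6, "az": 0},
  {"hand": 0, "dx": 0, "dy": 0.015, "dz": 0, "ax": 0, "ay": 6, "az": 0},
  {"hand": 0, "dx": 0, "dy": 0.015, "dz": 0, "ax": 0, "ay": 6, "az": 0},
])

```text
time_s: 12.78
position: [0.5606, 0.0957, 0.1395]
tool_rot: [[0.385, 0.002, 0.923], [-0.923, -0.0, 0.385], [0.001, -1.0, 0.001]]
ft_force: [-1.4, 0.1, -1.0]
grip_width: 0.0291
```

jog_arm([
  {"hand": 0, "dx": 0, "dy": 0.015, "dz": 0, "ax": 0, "ay": 6, "az": 0},
  {"hand": 0, "dx": 0, "dy": 0.015, "dz": 0, "ax": 0, "ay": 6, "az": 0},
  {"hand": 0, "dx": 0, "dy": 0.015, "dz": 0, "ax": 0, "ay": 6, "az": 0},
  {"hand": 0, "dx": 0, "dy": 0.015, "dz": 0, "ax": 0, "ay": 6, "az": 0},
  {"hand": 0, "dx": 0, "dy": 0.015, "dz": 0, "ax": 0, "ay": 6, "az": 0},
])

```text
time_s: 13.2
position: [0.56, 0.0957, 0.1387]
tool_rot: [[-0.127, 0.0, 0.992], [-0.992, -0.001, -0.127], [0.001, -1.0, 0.0]]
ft_force: [-4.5, -0.7, 0.5]
grip_width: 0.029
```

```bash

python3 - <<'E'
from h import *
s=snap('scene','s9',(290,150,70,90),7); print(np.round(s['position'],4),s['ft_force'],s['wrist_torque'],s['q'])
E
```

```text
[0.56   0.0957 0.1387] [-4.4887767  -0.68988839  0.45595741] [-0.15758441  0.80843481  0.20710934] [-2.22462093e+00  2.82761495e+01  7.98217974e+01 -3.53607238e-02
  7.18958603e+01  5.10578641e+00]
```

View pics/s9c.png

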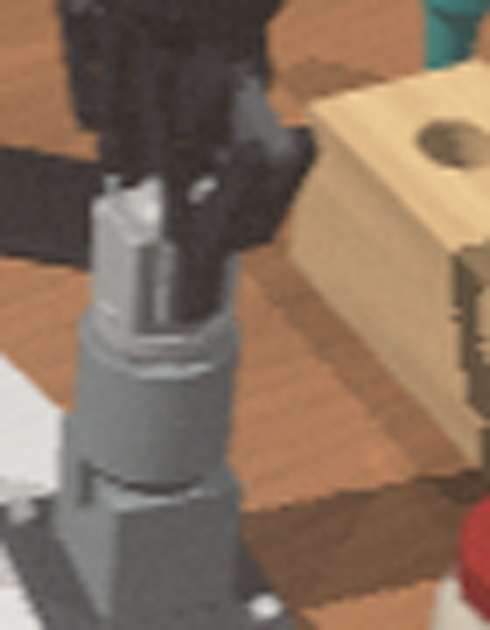

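jog_arm([
  {"hand": 0, "dx": 0, "dy": 0.015, "dz": 0, "ax": 0, "ay": -6, "az": 0},
  {"hand": 0, "dx": 0, "dy": 0.015, "dz": 0, "ax": 0, "ay": -6, "az": 0},
  {"hand": 0, "dx": 0, "dy": 0.015, "dz": 0, "ax": 0, "ay": -6, "az": 0},
  {"hand": 0, "dx": 0, "dy": 0.015, "dz": 0, "ax": 0, "ay": -6, "az": 0},
  {"hand": 0, "dx": 0, "dy": 0.015, "dz": 0, "ax": 0, "ay": -6, "az": 0},
])

```text
time_s: 13.67
position: [0.5606, 0.0957, 0.1381]
tool_rot: [[0.396, 0.002, 0.918], [-0.918, -0.0, 0.396], [0.001, -1.0, 0.001]]
ft_force: [-1.8, 0.8, 1.6]
grip_width: 0.0288
```

jog_arm([
  {"hand": 0, "dx": 0, "dy": 0.015, "dz": 0, "ax": 0, "ay": -6, "az": 0},
  {"hand": 0, "dx": 0, "dy": 0.015, "dz": 0, "ax": 0, "ay": -6, "az": 0},
  {"hand": 0, "dx": 0, "dy": 0.015, "dz": 0, "ax": 0, "ay": -6, "az": 0},
  {"hand": 0, "dx": 0, "dy": 0.015, "dz": 0, "ax": 0, "ay": -6, "az": 0},
  {"hand": 0, "dx": 0, "dy": 0.015, "dz": 0, "ax": 0, "ay": -6, "az": 0},
])

```text
time_s: 14.08
position: [0.5611, 0.0961, 0.1376]
tool_rot: [[0.802, 0.003, 0.597], [-0.597, 0.001, 0.802], [0.002, -1.0, 0.002]]
ft_force: [-0.7, 2.1, 1.7]
grip_width: 0.0291
```

jog_arm([
  {"hand": 0, "dx": 0, "dy": 0.01, "dz": 0, "ax": 0, "ay": 6, "az": 0},
  {"hand": 0, "dx": 0, "dy": 0.01, "dz": 0, "ax": 0, "ay": 6, "az": 0},
  {"hand": 0, "dx": 0, "dy": 0.01, "dz": 0, "ax": 0, "ay": 6, "az": 0},
  {"hand": 0, "dx": 0, "dy": 0.01, "dz": 0, "ax": 0, "ay": 6, "az": 0},
  {"hand": 0, "dx": 0, "dy": 0.01, "dz": 0, "ax": 0, "ay": 6, "az": 0},
])

```text
time_s: 14.5
position: [0.5606, 0.0958, 0.137]
tool_rot: [[0.388, 0.002, 0.922], [-0.922, -0.0, 0.388], [0.001, -1.0, 0.002]]
ft_force: [-1.9, 0.4, 2.6]
grip_width: 0.0293
```

jog_arm([
  {"hand": 0, "dx": 0, "dy": 0.015, "dz": 0, "ax": 0, "ay": 6, "az": 0},
  {"hand": 0, "dx": 0, "dy": 0.015, "dz": 0, "ax": 0, "ay": 6, "az": 0},
  {"hand": 0, "dx": 0, "dy": 0.015, "dz": 0, "ax": 0, "ay": 6, "az": 0},
  {"hand": 0, "dx": 0, "dy": 0.015, "dz": 0, "ax": 0, "ay": 6, "az": 0},
  {"hand": 0, "dx": 0, "dy": 0.015, "dz": 0, "ax": 0, "ay": 6, "az": 0},
])

```text
time_s: 14.92
position: [0.5601, 0.0957, 0.1363]
tool_rot: [[-0.125, 0.0, 0.992], [-0.992, -0.001, -0.125], [0.001, -1.0, 0.001]]
ft_force: [-5.1, -2.0, 4.3]
grip_width: 0.0291
```

jog_arm([
  {"hand": 0, "dx": 0, "dy": 0.015, "dz": 0, "ax": 0, "ay": -6, "az": 0},
  {"hand": 0, "dx": 0, "dy": 0.015, "dz": 0, "ax": 0, "ay": -6, "az": 0},
  {"hand": 0, "dx": 0, "dy": 0.015, "dz": 0, "ax": 0, "ay": -6, "az": 0},
  {"hand": 0, "dx": 0, "dy": 0.015, "dz": 0, "ax": 0, "ay": -6, "az": 0},
  {"hand": 0, "dx": 0, "dy": 0.015, "dz": 0, "ax": 0, "ay": -6, "az": 0},
])

```text
time_s: 15.33
position: [0.5607, 0.0957, 0.1358]
tool_rot: [[0.396, 0.002, 0.918], [-0.918, -0.0, 0.396], [0.001, -1.0, 0.002]]
ft_force: [-3.8, -0.6, 4.6]
grip_width: 0.0288
```

jog_arm([
  {"hand": 0, "dx": 0, "dy": 0.015, "dz": 0, "ax": 0, "ay": -6, "az": 0},
  {"hand": 0, "dx": 0, "dy": 0.015, "dz": 0, "ax": 0, "ay": -6, "az": 0},
  {"hand": 0, "dx": 0, "dy": 0.015, "dz": 0, "ax": 0, "ay": -6, "az": 0},
  {"hand": 0, "dx": 0, "dy": 0.015, "dz": 0, "ax": 0, "ay": -6, "az": 0},
  {"hand": 0, "dx": 0, "dy": 0.015, "dz": 0, "ax": 0, "ay": -6, "az": 0},
])

```text
time_s: 15.75
position: [0.5611, 0.096, 0.1352]
tool_rot: [[0.802, 0.003, 0.597], [-0.597, 0.001, 0.802], [0.002, -1.0, 0.003]]
ft_force: [-1.4, 1.4, 5.4]
grip_width: 0.0288
```

jog_arm([
  {"hand": 0, "dx": 0, "dy": 0.015, "dz": 0, "ax": 0, "ay": 6, "az": 0},
  {"hand": 0, "dx": 0, "dy": 0.015, "dz": 0, "ax": 0, "ay": 6, "az": 0},
  {"hand": 0, "dx": 0, "dy": 0.015, "dz": 0, "ax": 0, "ay": 6, "az": 0},
  {"hand": 0, "dx": 0, "dy": 0.01, "dz": 0, "ax": 0, "ay": 6, "az": 0},
  {"hand": 0, "dx": 0, "dy": 0.01, "dz": 0, "ax": 0, "ay": 6, "az": 0},
])

```text
time_s: 16.17
position: [0.5607, 0.0957, 0.1346]
tool_rot: [[0.388, 0.002, 0.921], [-0.921, -0.001, 0.388], [0.001, -1.0, 0.002]]
ft_force: [-2.8, -0.8, 6.1]
grip_width: 0.0294
```

jog_arm([
  {"hand": 0, "dx": 0, "dy": 0.01, "dz": 0, "ax": 0, "ay": 6, "az": 0},
  {"hand": 0, "dx": 0, "dy": 0.01, "dz": 0, "ax": 0, "ay": 6, "az": 0},
  {"hand": 0, "dx": 0, "dy": 0.01, "dz": 0, "ax": 0, "ay": 6, "az": 0},
  {"hand": 0, "dx": 0, "dy": 0.01, "dz": 0, "ax": 0, "ay": 6, "az": 0},
  {"hand": 0, "dx": 0, "dy": 0.01, "dz": 0, "ax": 0, "ay": 6, "az": 0},
])

```text
time_s: 16.58
position: [0.5601, 0.0957, 0.1343]
tool_rot: [[-0.124, 0.001, 0.992], [-0.992, -0.001, -0.124], [0.001, -1.0, 0.001]]
ft_force: [-7.7, -1.9, 10.0]
grip_width: 0.0293
```

```bash

python3 - <<'E'
from h import *
s=snap('scene','s10',(290,150,70,90),7); print(np.round(s['position'],4),s['ft_force'],s['wrist_torque'])
E
```

```text
[0.5601 0.0957 0.1343] [-7.67005843 -1.90490006  9.96631514] [-0.33902116  1.39380804  0.51326988]
```

View pics/s10c.png

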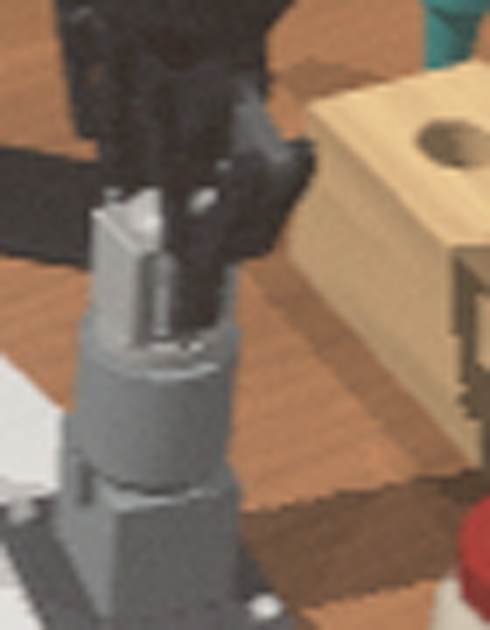

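jog_arm([
  {"hand": 0, "dx": 0, "dy": 0, "dz": 0, "ax": 0, "ay": -6, "az": 0},
  {"hand": 0, "dx": 0, "dy": 0, "dz": 0, "ax": 0, "ay": -6, "az": 0},
  {"hand": 0, "dx": 0, "dy": 0, "dz": 0, "ax": 0, "ay": -6, "az": 0},
  {"hand": 0, "dx": 0, "dy": 0, "dz": 0, "ax": 0, "ay": -6, "az": 0},
  {"hand": 0, "dx": 0, "dy": 0, "dz": 0, "ax": 0, "ay": -6, "az": 0},
])

```text
time_s: 17.05
position: [0.5607, 0.0957, 0.1345]
tool_rot: [[0.396, 0.003, 0.918], [-0.918, -0.0, 0.396], [0.001, -1.0, 0.002]]
ft_force: [-5.2, 0.6, 8.1]
grip_width: 0.0289
```

jog_arm([
  {"hand": 0, "dx": 0, "dy": 0, "dz": 0, "ax": 0, "ay": -6, "az": 0},
  {"hand": 0, "dx": 0, "dy": 0, "dz": 0, "ax": 0, "ay": -6, "az": 0},
  {"hand": 0, "dx": 0, "dy": 0, "dz": 0, "ax": 0, "ay": -6, "az": 0},
  {"hand": 0, "dx": 0, "dy": 0, "dz": 0, "ax": 0, "ay": -6, "az": 0},
  {"hand": 0, "dx": 0, "dy": 0, "dz": 0, "ax": 0, "ay": -6, "az": 0},
])

```text
time_s: 17.47
position: [0.5612, 0.0961, 0.1346]
tool_rot: [[0.802, 0.004, 0.597], [-0.597, 0.001, 0.802], [0.003, -1.0, 0.003]]
ft_force: [-2.4, 1.4, 8.2]
grip_width: 0.0289
```

jog_arm([
  {"hand": 0, "dx": 0, "dy": 0.01, "dz": 0, "ax": 0, "ay": 6, "az": 0},
  {"hand": 0, "dx": 0, "dy": 0.01, "dz": 0, "ax": 0, "ay": 6, "az": 0},
  {"hand": 0, "dx": 0, "dy": 0.01, "dz": 0, "ax": 0, "ay": 6, "az": 0},
  {"hand": 0, "dx": 0, "dy": 0.01, "dz": 0, "ax": 0, "ay": 6, "az": 0},
  {"hand": 0, "dx": 0, "dy": 0, "dz": 0, "ax": 0, "ay": 6, "az": 0},
])

```text
time_s: 17.88
position: [0.5607, 0.0958, 0.1343]
tool_rot: [[0.389, 0.003, 0.921], [-0.921, -0.001, 0.389], [0.002, -1.0, 0.002]]
ft_force: [-6.0, -0.9, 10.7]
grip_width: 0.0292
```

jog_arm([
  {"hand": 0, "dx": 0, "dy": 0, "dz": 0, "ax": 0, "ay": -6, "az": 0},
  {"hand": 0, "dx": 0, "dy": 0, "dz": 0, "ax": 0, "ay": -6, "az": 0},
  {"hand": 0, "dx": 0, "dy": 0, "dz": 0, "ax": 0, "ay": -6, "az": 0},
  {"hand": 0, "dx": 0, "dy": 0, "dz": 0, "ax": 0, "ay": -6, "az": 0},
  {"hand": 0, "dx": 0, "dy": 0, "dz": 0, "ax": 0, "ay": -6, "az": 0},
])

```text
time_s: 18.3
position: [0.5612, 0.0961, 0.1344]
tool_rot: [[0.802, 0.004, 0.597], [-0.597, 0.001, 0.802], [0.003, -1.0, 0.003]]
ft_force: [-2.9, 2.7, 10.5]
grip_width: 0.0291
```

jog_arm([
  {"hand": 0, "dx": 0, "dy": 0, "dz": 0, "ax": 0, "ay": 6, "az": 0},
  {"hand": 0, "dx": 0, "dy": 0, "dz": 0, "ax": 0, "ay": 6, "az": 0},
  {"hand": 0, "dx": 0, "dy": 0, "dz": 0, "ax": 0, "ay": 6, "az": 0},
  {"hand": 0, "dx": 0, "dy": 0, "dz": 0, "ax": 0, "ay": 6, "az": 0},
  {"hand": 0, "dx": 0, "dy": 0, "dz": 0, "ax": 0, "ay": 6, "az": 0},
])

```text
time_s: 18.72
position: [0.5607, 0.0958, 0.1343]
tool_rot: [[0.388, 0.003, 0.921], [-0.921, -0.001, 0.388], [0.002, -1.0, 0.002]]
ft_force: [-5.4, -1.8, 9.4]
grip_width: 0.029
```

jog_arm([
  {"hand": 0, "dx": 0, "dy": -0.1, "dz": 0, "ax": 0, "ay": 0, "az": 0},
  {"hand": 0, "dx": 0, "dy": -0.06, "dz": 0, "ax": 0, "ay": 0, "az": 0},
  {"hand": 0, "dx": 0, "dy": 0, "dz": 0, "ax": 0, "ay": 0, "az": 0},
  {"hand": 0.6, "dx": 0, "dy": 0, "dz": 0, "ax": 0, "ay": 0, "az": 0},
  {"hand": 1, "dx": 0, "dy": 0, "dz": 0, "ax": 0, "ay": 0, "az": 0},
])

```text
time_s: 19.13
position: [0.5608, 0.0958, 0.1338]
tool_rot: [[0.391, 0.001, 0.92], [-0.92, 0.0, 0.391], [0.001, -1.0, 0.001]]
ft_force: [-0.3, 0.6, 0.5]
grip_width: 0.0527
```

jog_arm([
  {"hand": 1, "dx": 0, "dy": 0, "dz": 0, "ax": 0, "ay": 0, "az": 0},
  {"hand": 1, "dx": 0, "dy": 0, "dz": 0, "ax": 0, "ay": 0, "az": 0},
  {"hand": 1, "dx": 0, "dy": 0, "dz": 0, "ax": 0, "ay": 0, "az": 0},
  {"hand": 1, "dx": 0, "dy": -1.5, "dz": 0, "ax": 0, "ay": 0, "az": 0},
  {"hand": 1, "dx": 0, "dy": -3, "dz": 0, "ax": 0, "ay": 0, "az": 0},
])

```text
time_s: 19.55
position: [0.5589, 0.0958, 0.1761]
tool_rot: [[0.39, -0.007, 0.921], [-0.921, 0.0, 0.39], [-0.003, -1.0, -0.006]]
ft_force: [0.9, 0.5, 0.1]
grip_width: 0.0853
```

jog_arm([
  {"hand": 1, "dx": 0, "dy": -4, "dz": 0, "ax": 0, "ay": 0, "az": 0},
  {"hand": 1, "dx": 0, "dy": -3, "dz": 0, "ax": 0, "ay": 0, "az": 0},
  {"hand": 1, "dx": 0, "dy": 0, "dz": 0, "ax": 0, "ay": 0, "az": 0},
  {"hand": 1, "dx": 0, "dy": 0, "dz": 0, "ax": 0, "ay": 0, "az": 0},
  {"hand": 1, "dx": 0, "dy": 0, "dz": 0, "ax": 0, "ay": 0, "az": 0},
])

```text
time_s: 19.97
position: [0.5599, 0.0958, 0.2476]
tool_rot: [[0.39, -0.002, 0.921], [-0.921, 0.0, 0.39], [-0.001, -1.0, -0.001]]
ft_force: [0.3, -0.6, -1.3]
grip_width: 0.0851
```

```bash

python3 - <<'E'
from h import *
s=snap('scene','s11',(285,150,80,100),6); print(np.round(s['position'],4),s['ft_force'],s['q'])
snap('wrist','w11')
E
```

```text
[0.5599 0.0958 0.2476] [ 0.27499181 -0.63931405 -1.31467695] [-2.22537811e+00  2.30728800e+01  6.95814215e+01 -5.02667501e-04
  8.74397359e+01 -2.51774433e+01]
```

View pics/s11c.png

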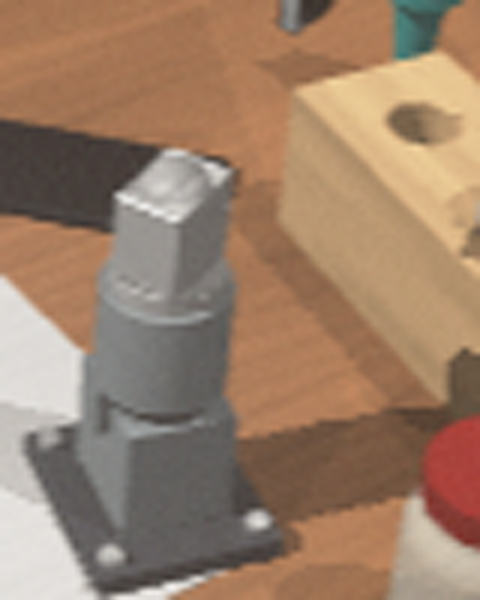

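View pics/w11.png

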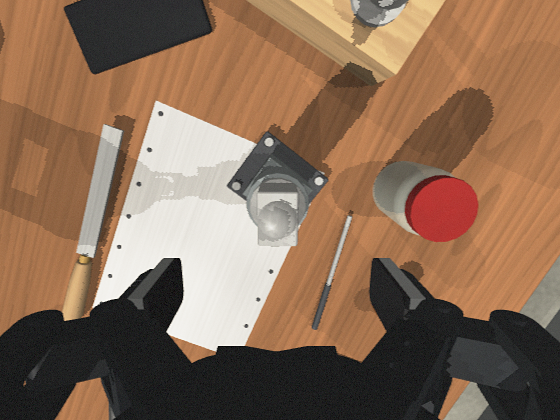

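jog_arm([
  {"hand": 1, "dx": 3.5, "dy": 0, "dz": -1.9, "ax": 0, "ay": 0, "az": 0},
  {"hand": 1, "dx": 3.5, "dy": 0, "dz": -1.9, "ax": 0, "ay": 0, "az": 0},
  {"hand": 1, "dx": 3.5, "dy": 0, "dz": -1.9, "ax": 0, "ay": 0, "az": 0},
  {"hand": 1, "dx": 3.5, "dy": 0, "dz": -1.9, "ax": 0, "ay": 0, "az": 0},
  {"hand": 1, "dx": 3.5, "dy": 0, "dz": -1.9, "ax": 0, "ay": 0, "az": 0},
])

```text
time_s: 20.48
position: [0.5402, -0.104, 0.2474]
tool_rot: [[0.39, -0.002, 0.921], [-0.921, 0.001, 0.39], [-0.002, -1.0, -0.002]]
ft_force: [0.8, -0.4, -0.8]
grip_width: 0.0856
```

jog_arm([
  {"hand": 1, "dx": 3.5, "dy": 0, "dz": -1.9, "ax": 0, "ay": 0, "az": 0},
  {"hand": 1, "dx": 3.5, "dy": 0, "dz": -1.9, "ax": 0, "ay": 0, "az": 0},
  {"hand": 1, "dx": 3.5, "dy": 0, "dz": -1.9, "ax": 0, "ay": 0, "az": 0},
  {"hand": 1, "dx": 3.5, "dy": 0, "dz": -1.9, "ax": 0, "ay": 0, "az": 0},
  {"hand": 1, "dx": 3.5, "dy": 0, "dz": -1.9, "ax": 0, "ay": 0, "az": 0},
])

```text
time_s: 20.9
position: [0.5209, -0.3024, 0.2473]
tool_rot: [[0.39, -0.002, 0.921], [-0.921, 0.002, 0.39], [-0.002, -1.0, -0.001]]
ft_force: [0.4, 0.6, -0.1]
grip_width: 0.0853
```

jog_arm([
  {"hand": 1, "dx": 3.5, "dy": 0, "dz": -1.9, "ax": 0, "ay": 0, "az": 0},
  {"hand": 1, "dx": 3.5, "dy": 1, "dz": -1.9, "ax": 0, "ay": 0, "az": 0},
  {"hand": 1, "dx": 3, "dy": 2, "dz": -1.9, "ax": 0, "ay": 0, "az": 0},
  {"hand": 1, "dx": 0, "dy": 0, "dz": 0, "ax": 0, "ay": 2, "az": 0},
  {"hand": 1, "dx": 0, "dy": 0, "dz": 0, "ax": 0, "ay": 0, "az": 0},
])

```text
time_s: 21.32
position: [0.507, -0.4162, 0.2153]
tool_rot: [[0.354, -0.004, 0.935], [-0.935, 0.004, 0.354], [-0.005, -1.0, -0.002]]
ft_force: [0.1, 1.0, 0.6]
grip_width: 0.0855
```

jog_arm([
  {"hand": 1, "dx": 0, "dy": 0, "dz": 0, "ax": 0, "ay": 0, "az": 0},
  {"hand": 1, "dx": 0, "dy": 0, "dz": 0, "ax": 0, "ay": 0, "az": 0},
  {"hand": 1, "dx": 0, "dy": 0, "dz": 0, "ax": 0, "ay": 0, "az": 0},
  {"hand": 1, "dx": 0, "dy": 0, "dz": 0, "ax": 0, "ay": 0, "az": 0},
  {"hand": 1, "dx": 0, "dy": 0, "dz": 0, "ax": 0, "ay": 0, "az": 0},
])

```text
time_s: 21.73
position: [0.5086, -0.4143, 0.2192]
tool_rot: [[0.359, 0.001, 0.933], [-0.933, -0.001, 0.359], [0.001, -1.0, 0.0]]
ft_force: [0.8, -0.8, 0.8]
grip_width: 0.0855
```

```bash

python3 - <<'E'
from h import *
s=snap('wrist','w12'); print(np.round(s['position'],4),np.round(s['tool_rot'],4),s['q'])
snap('scene','s12',(280,150,110,100),6)
E
```

```text
[ 0.5086 -0.4143  0.2192] [[ 3.586e-01  6.000e-04  9.335e-01]
 [-9.335e-01 -7.000e-04  3.586e-01]
 [ 8.000e-04 -1.000e+00  3.000e-04]] [-4.94826901e+01  3.32182412e+01  5.67366575e+01  6.52522090e-05
  8.99940104e+01 -7.04959607e+01]
```

View pics/w12.png

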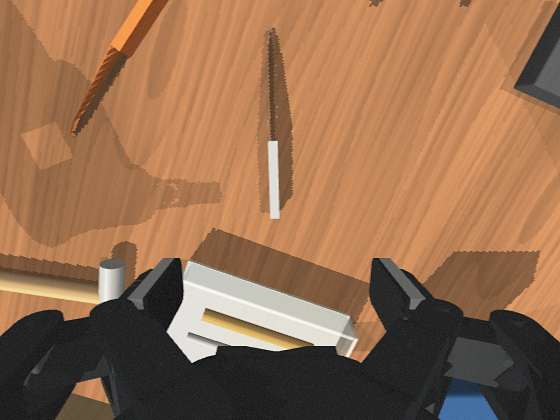

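View pics/s12c.png

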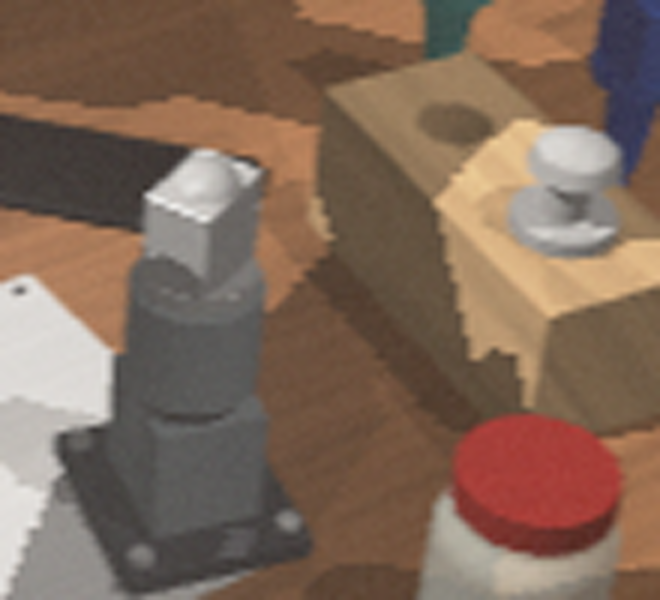

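```bash

python3 - <<'E'
from h import *
s=pickle.load(open('w12.pkl','rb'));W=cam('wrist',s)
im=cv2.imread('pics/w12.png'); cv2.imwrite('pics/w12c.png',cv2.resize(im[20:230,230:320],None,fx=3.6,fy=3.6,interpolation=cv2.INTER_CUBIC))
g=im[:,:,0].astype(float)
for r in (150,165,180,195,210,214,217,219): # bright columns
    c=np.where(g[r,255:295]>150)[0]+255; print(r,c.min() if len(c) else None,c.max() if len(c) else None)
f=hit(W,(273,141),.026); b=hit(W,(275.5,218),.026); t=hit(W,(270.5,29),.003)
R=s['tool_rot']
for n,p in zip('fbt',(f,b,t)): print(n,p.round(4),((p-s['position'])@R).round(4))
print(np.linalg.norm(f-b),np.linalg.norm((t-b)[:2]),np.degrees(np.arctan2(*(f-b)[[1,0]])),np.degrees(np.arctan2(*(t-b)[[1,0]])))
E
```

```text
150 268 277
165 269 277
180 269 278
195 270 278
210 270 278
214 270 279
217 270 279
219 None None
f [ 0.487  -0.3678  0.026 ] [-0.0513  0.1932 -0.0035]
b [ 0.5196 -0.4455  0.026 ] [ 0.033   0.1932 -0.001 ]
t [ 0.4447 -0.2645  0.003 ] [-0.1629  0.2161 -0.006 ]
0.08429700295266061 0.1959278481146862 112.75404560859377 112.49734781701969
```

View pics/w12c.png

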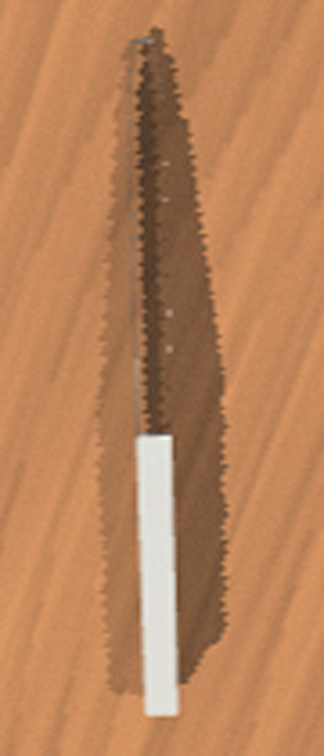

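jog_arm([
  {"hand": 1, "dx": 0.4, "dy": 3, "dz": -0.17, "ax": 0, "ay": -1.6, "az": 0},
  {"hand": 1, "dx": 0.4, "dy": 4, "dz": 0, "ax": 0, "ay": 0, "az": 0},
  {"hand": 1, "dx": 0, "dy": 4, "dz": 0, "ax": 0, "ay": 0, "az": 0},
  {"hand": 1, "dx": 0, "dy": 4, "dz": 0, "ax": 0, "ay": 0, "az": 0},
  {"hand": 1, "dx": 0, "dy": 2.5, "dz": 0, "ax": 0, "ay": 0, "az": 0},
])

```text
time_s: 22.25
position: [0.5085, -0.4216, 0.0396]
tool_rot: [[0.383, -0.003, 0.924], [-0.924, 0.004, 0.383], [-0.004, -1.0, -0.001]]
ft_force: [0.4, -0.5, -1.1]
grip_width: 0.0854
```

jog_arm([
  {"hand": 0.6, "dx": 0, "dy": 1.4, "dz": 0, "ax": 0, "ay": 0, "az": 0},
  {"hand": 0.5, "dx": 0, "dy": 1, "dz": 0, "ax": 0, "ay": 0, "az": 0},
  {"hand": 0.5, "dx": 0, "dy": 0.6, "dz": 0, "ax": 0, "ay": 0, "az": 0},
  {"hand": 0.5, "dx": 0, "dy": 0, "dz": 0, "ax": 0, "ay": 0, "az": 0},
  {"hand": 0.5, "dx": 0, "dy": 0, "dz": 0, "ax": 0, "ay": 0, "az": 0},
])

```text
time_s: 22.67
position: [0.51, -0.4233, 0.0146]
tool_rot: [[0.384, 0.001, 0.924], [-0.924, -0.001, 0.384], [0.001, -1.0, 0.0]]
ft_force: [-0.5, -0.0, 0.4]
grip_width: 0.0428
```

```bash

python3 - <<'E'
from h import *
s=snap('wrist','w13'); print(np.round(s['position'],4),np.round(s['tool_rot'],4),s['ft_force'])
E
```

```text
[ 0.51   -0.4233  0.0146] [[ 3.835e-01  1.000e-03  9.235e-01]
 [-9.235e-01 -1.200e-03  3.835e-01]
 [ 1.500e-03 -1.000e+00  5.000e-04]] [-0.54042918 -0.00629224  0.40369802]
```

View pics/w13.png

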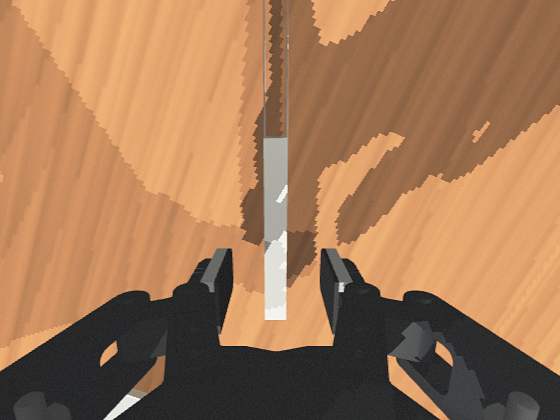

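jog_arm([
  {"hand": 0.5, "dx": 0, "dy": 0.5, "dz": 0, "ax": 0, "ay": 0, "az": 0},
  {"hand": 0.4, "dx": 0, "dy": 0.45, "dz": 0, "ax": 0, "ay": 0, "az": 0},
  {"hand": 0.3, "dx": 0, "dy": 0, "dz": 0, "ax": 0, "ay": 0, "az": 0},
  {"hand": 0.2, "dx": 0, "dy": 0, "dz": 0, "ax": 0, "ay": 0, "az": 0},
  {"hand": 0, "dx": 0, "dy": 0, "dz": 0, "ax": 0, "ay": 0, "az": 0},
], newtons=100)

```text
time_s: 23.13
position: [0.5097, -0.423, 0.0045]
tool_rot: [[0.383, 0.0, 0.924], [-0.924, -0.0, 0.383], [0.0, -1.0, 0.0]]
ft_force: [-1.6, 2.1, 3.9]
grip_width: 0.0074
```

jog_arm([
  {"hand": 0, "dx": 0, "dy": 0, "dz": 0, "ax": 0, "ay": 0, "az": 0},
  {"hand": 0, "dx": 0, "dy": 0, "dz": 0, "ax": 0, "ay": 0, "az": 0},
  {"hand": 0, "dx": 0, "dy": 0, "dz": 0, "ax": 0, "ay": 0, "az": 0},
  {"hand": 0, "dx": 0, "dy": 0, "dz": 0, "ax": 0, "ay": 0, "az": 0},
  {"hand": 0, "dx": 0, "dy": 0, "dz": 0, "ax": 0, "ay": 0, "az": 0},
])

```text
time_s: 23.55
position: [0.5097, -0.423, 0.0045]
tool_rot: [[0.383, 0.0, 0.924], [-0.924, -0.0, 0.383], [0.001, -1.0, 0.0]]
ft_force: [-0.9, 0.6, 3.9]
grip_width: 0.0076
```

```bash

python3 - <<'E'
from h import *
s=snap('wrist','w14'); print(np.round(s['position'],4),np.round(s['tool_rot'],4),s['ft_force'],s['q'])
E
```

```text
[ 0.5097 -0.423   0.0045] [[ 3.834e-01  4.000e-04  9.236e-01]
 [-9.236e-01 -4.000e-04  3.834e-01]
 [ 5.000e-04 -1.000e+00  2.000e-04]] [-0.86476587  0.63820572  3.86838679] [-4.99082198e+01  4.52565868e+01  7.07166880e+01  8.96242481e-04
  6.39958182e+01 -7.24543468e+01]
```

View pics/w14.png

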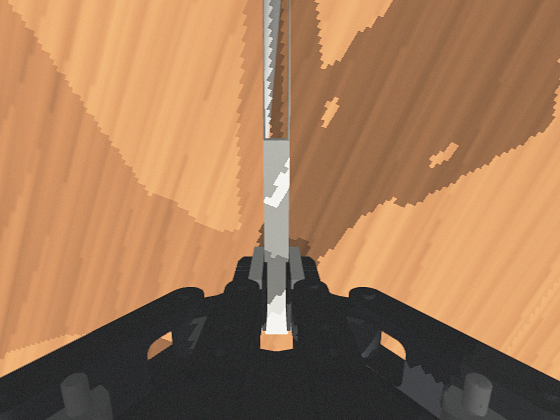

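jog_arm([
  {"hand": 0, "dx": 0, "dy": -2, "dz": 0, "ax": 0, "ay": 0, "az": 0},
  {"hand": 0, "dx": 0, "dy": -4, "dz": 0, "ax": 0, "ay": 0, "az": 0},
  {"hand": 0, "dx": -3, "dy": -1.5, "dz": 1.2, "ax": 0, "ay": 0, "az": 0},
  {"hand": 0, "dx": -3.5, "dy": 0, "dz": 1.4, "ax": 0, "ay": 0, "az": 0},
  {"hand": 0, "dx": -3.5, "dy": 0, "dz": 1.4, "ax": 0, "ay": 0, "az": 0},
])

```text
time_s: 24.02
position: [0.508, -0.3145, 0.0797]
tool_rot: [[0.382, 0.001, 0.924], [-0.924, -0.001, 0.382], [0.002, -1.0, 0.001]]
ft_force: [0.5, 0.8, -3.2]
grip_width: 0.0077
```

jog_arm([
  {"hand": 0, "dx": -3.5, "dy": 0, "dz": 1.4, "ax": 0, "ay": 0, "az": 0},
  {"hand": 0, "dx": -3.5, "dy": 0, "dz": 1.4, "ax": 0, "ay": 0, "az": 0},
  {"hand": 0, "dx": -3.5, "dy": 0, "dz": 1.4, "ax": 0, "ay": 0, "az": 0},
  {"hand": 0, "dx": -3.5, "dy": 0, "dz": 1.4, "ax": 0, "ay": 0, "az": 0},
  {"hand": 0, "dx": -3.5, "dy": 0, "dz": 1.4, "ax": 0, "ay": 0, "az": 0},
])

```text
time_s: 24.43
position: [0.5052, -0.125, 0.0788]
tool_rot: [[0.383, -0.001, 0.924], [-0.924, 0.0, 0.383], [-0.0, -1.0, -0.0]]
ft_force: [1.6, 0.9, -1.2]
grip_width: 0.0077
```

jog_arm([
  {"hand": 0, "dx": 0, "dy": 0, "dz": 0, "ax": 0, "ay": 7, "az": 0},
  {"hand": 0, "dx": 0, "dy": 0, "dz": 0, "ax": 0, "ay": 7, "az": 0},
  {"hand": 0, "dx": 0, "dy": 0, "dz": 0, "ax": 0, "ay": 7, "az": 0},
  {"hand": 0, "dx": 0, "dy": 0, "dz": 0, "ax": 0, "ay": 7, "az": 0},
  {"hand": 0, "dx": 0, "dy": 0, "dz": 0, "ax": 0, "ay": 7, "az": 0},
])

```text
time_s: 24.85
position: [0.5056, -0.1266, 0.0787]
tool_rot: [[-0.221, -0.001, 0.975], [-0.975, 0.0, -0.221], [-0.0, -1.0, -0.001]]
ft_force: [-0.2, 1.0, -2.2]
grip_width: 0.0078
```

jog_arm([
  {"hand": 0, "dx": 0, "dy": 0, "dz": 0, "ax": 0, "ay": 1.5, "az": 0},
  {"hand": 0, "dx": 0, "dy": 0, "dz": 0, "ax": 0, "ay": 0, "az": 0},
  {"hand": 0, "dx": 0, "dy": 0, "dz": 0, "ax": 0, "ay": 0, "az": 0},
  {"hand": 0, "dx": 0, "dy": 0, "dz": 0, "ax": 0, "ay": 0, "az": 0},
  {"hand": 0, "dx": 0, "dy": 0, "dz": 0, "ax": 0, "ay": 0, "az": 0},
])

```text
time_s: 25.27
position: [0.5057, -0.1268, 0.079]
tool_rot: [[-0.24, -0.0, 0.971], [-0.971, 0.0, -0.24], [-0.0, -1.0, -0.0]]
ft_force: [0.4, -0.4, -2.0]
grip_width: 0.0075
```

```bash

python3 - <<'E'
from h import *
s=snap('wrist','w15'); print(np.round(s['position'],4),np.round(s['tool_rot'],4),s['ft_force'],s['q'])
snap('scene','s15',(260,150,110,100),6)
E
```

```text
[ 0.5057 -0.1268  0.079 ] [[-2.404e-01 -3.000e-04  9.707e-01]
 [-9.707e-01  1.000e-04 -2.404e-01]
 [-0.000e+00 -1.000e+00 -3.000e-04]] [ 0.35659935 -0.38728379 -2.0357373 ] [-2.70961067e+01  2.85398526e+01  9.16554886e+01 -2.35765640e-03
  5.98214264e+01 -1.31854306e+01]
```

View pics/w15.png

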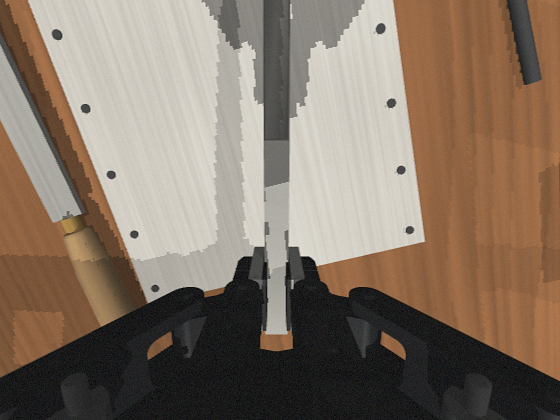

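View pics/s15c.png

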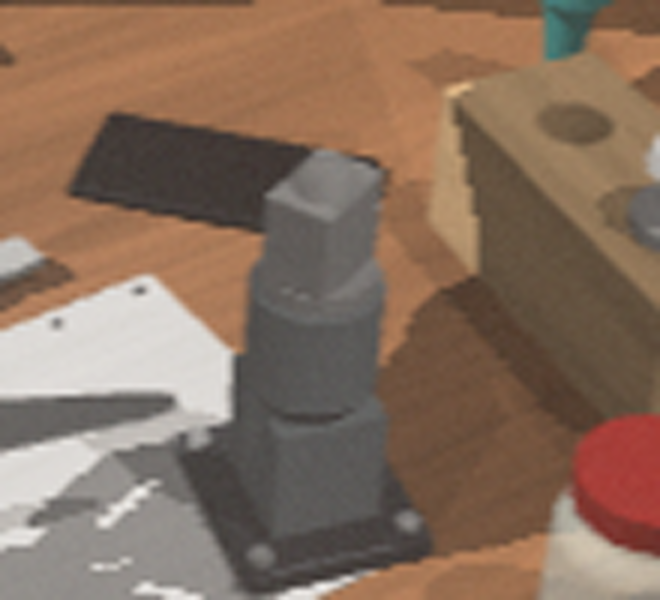

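```bash

python3 - <<'E'
from h import *
S=cam('scene')
a=np.radians(76); ux=np.array([np.cos(a),np.sin(a)]); uy=np.array([-ux[1],ux[0]])
o=np.array([.5605,.096])
def pt(x,y,z): return np.r_[o+x*ux+y*uy,z]
slot=[pt(-.024,y,z) for y,z in [(-.0075,.04),(.0075,.04),(.0075,.068),(-.0075,.068)]]
blk=[pt(-.024,y,z) for y,z in [(-.028,.012),(.028,.012),(.028,.07),(-.028,.07)]]
plate=[pt(x,y,.012) for x,y in [(.042,.048),(-.042,.048),(-.042,-.048),(.042,-.048)]]
ov('pics/s11.png',S,(285,185,60,75),8,'pics/ov11.png',[(proj(S,np.array(slot)),(0,0,255)),(proj(S,np.array(blk)),(0,255,0)),(proj(S,np.array(plate)),(255,0,0))])
ov('pics/s6.png',S,(285,185,60,75),8,'pics/ov6.png',[])
cv2.imwrite('pics/ovx.png',np.hstack([cv2.imread('pics/ov11.png'),cv2.imread('pics/ov6.png')])[:,:960][:, ::1])
b=cv2.imread('pics/ovx.png'); cv2.imwrite('pics/ovx.png',cv2.resize(b,(768,480)))
E
```

```text
(no output)
```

View pics/ovx.png

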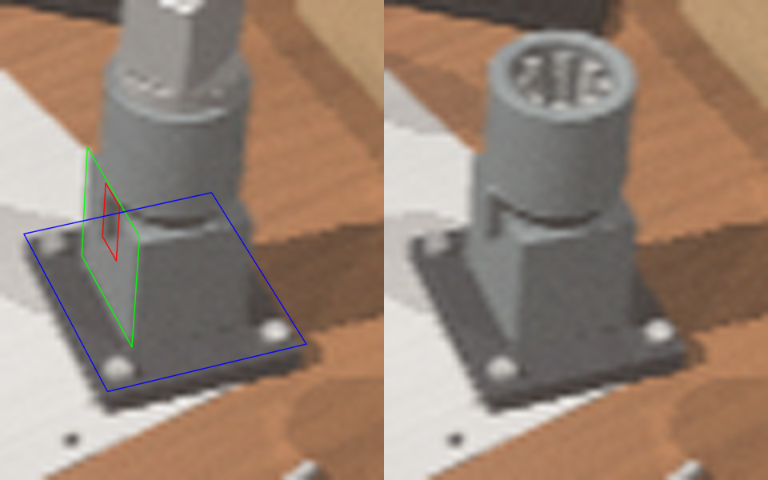

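```bash

python3 - <<'E'
from h import *
S=cam('scene'); print(proj(S,[[.5467,.0387,.0765],[.5057,-.1268,.0745],[.5057,-.1268,.1]]))
im=cv2.imread('pics/s15.png'); cv2.imwrite('pics/s15d.png',cv2.resize(im[150:280,190:350],None,fx=5,fy=4.6,interpolation=cv2.INTER_CUBIC))
E
```

```text
[[288.97859305 215.38390524]
 [220.2964095  230.97981568]
 [219.33459079 222.87321019]]
```

View pics/s15d.png

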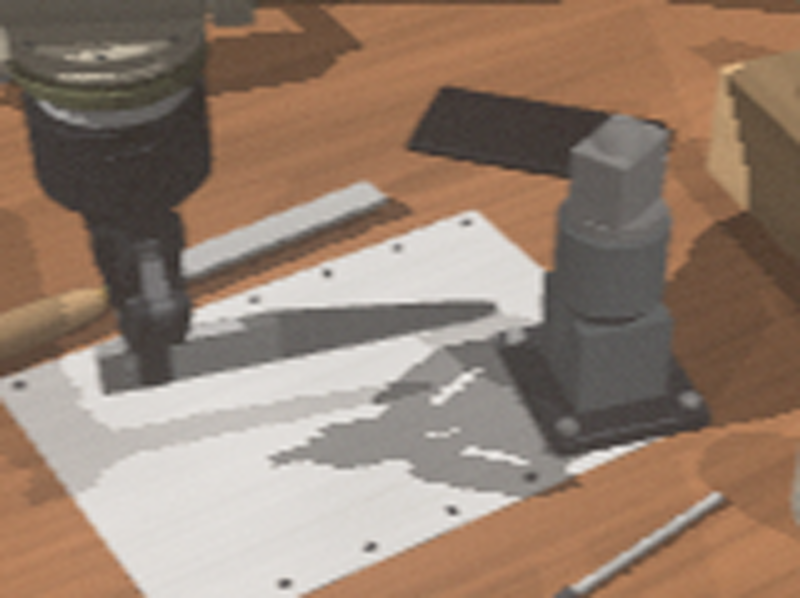

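```bash

python3 - <<'E'
from h import *
S=cam('scene'); d=np.array([.2404,.9707,0]); n=np.array([.9707,-.2404,0]); p=np.array([.5057,-.1268,.0745])
g=lambda q:(q-[190,150]+.5)*[5,4.6]-.5
for s,l,z in [(-.0245,.005,0),(-.0245,.005,.026),(.06,.005,0),(.06,.005,.026),(.155,.005,0),(.1705,.0025,0),(.1705,.0025,.004)]: print(s,z,g(proj(S,p+s*d+l*n+[0,0,z])).round(0))
E
```

```text
-0.0245 0 [[104. 391.]]
-0.0245 0.026 [[ 98. 353.]]
0.06 0 [[281. 356.]]
0.06 0.026 [[278. 318.]]
0.155 0 [[470. 317.]]
0.1705 0 [[499. 308.]]
0.1705 0.004 [[499. 303.]]
```

```bash
python3 - <<'E'
import cv2
im=cv2.imread('pics/s15.png'); cv2.imwrite('pics/s15e.png',cv2.resize(im[205:245,205:295],None,fx=8,fy=8,interpolation=cv2.INTER_CUBIC))
E
```

```text
(no output)
```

View pics/s15e.png

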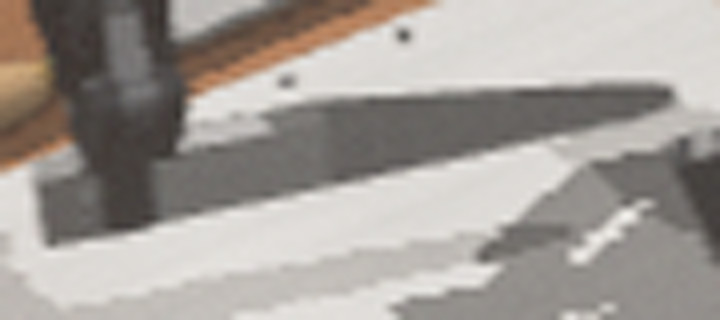

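jog_arm([
  {"hand": 0, "dx": 0, "dy": 1.5, "dz": 0, "ax": 0, "ay": 0, "az": 0.5},
  {"hand": 0, "dx": 0, "dy": 1.4, "dz": 0, "ax": 0, "ay": 0, "az": 0},
  {"hand": 0, "dx": -1.2, "dy": 0, "dz": 0, "ax": 0, "ay": 0, "az": 0},
  {"hand": 0, "dx": -1, "dy": 0, "dz": 0, "ax": 0, "ay": 0, "az": 0},
  {"hand": 0, "dx": 0, "dy": 0, "dz": 0, "ax": 0, "ay": 0, "az": 0},
])

```text
time_s: 25.78
position: [0.5116, -0.1034, 0.0508]
tool_rot: [[-0.239, 0.002, 0.971], [-0.971, 0.009, -0.239], [-0.009, -1.0, 0.0]]
ft_force: [-0.7, 0.1, -2.8]
grip_width: 0.0075
```

jog_arm([
  {"hand": 0, "dx": 0, "dy": 0, "dz": 0, "ax": 0, "ay": 0, "az": 0},
  {"hand": 0, "dx": 0, "dy": 0, "dz": 0, "ax": 0, "ay": 0, "az": 0},
  {"hand": 0, "dx": 0, "dy": 0, "dz": 0, "ax": 0, "ay": 0, "az": 0},
  {"hand": 0, "dx": 0, "dy": 0, "dz": 0, "ax": 0, "ay": 0, "az": 0},
  {"hand": 0, "dx": 0, "dy": 0, "dz": 0, "ax": 0, "ay": 0, "az": 0},
])

```text
time_s: 26.2
position: [0.5111, -0.1055, 0.0505]
tool_rot: [[-0.241, 0.002, 0.97], [-0.97, 0.008, -0.241], [-0.009, -1.0, 0.0]]
ft_force: [0.0, -1.2, -2.0]
grip_width: 0.0078
```

```bash

python3 - <<'E'
from h import *
s=snap('top','t16',(230,165,110,100),7); print(np.round(s['position'],4),np.round(s['tool_rot'],4),s['ft_force'])
snap('scene','s16',(225,180,120,80),6)
E
```

```text
[ 0.5111 -0.1055  0.0505] [[-2.415e-01  2.400e-03  9.704e-01]
 [-9.704e-01  8.300e-03 -2.415e-01]
 [-8.600e-03 -1.000e+00  3.000e-04]] [ 0.03973422 -1.20253328 -1.96487644]
```

View pics/t16c.png

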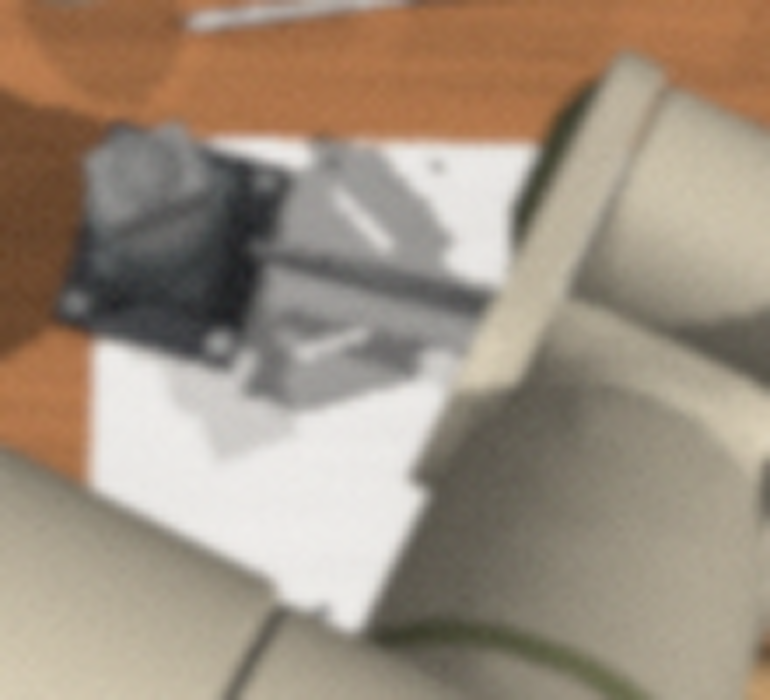

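View pics/s16c.png

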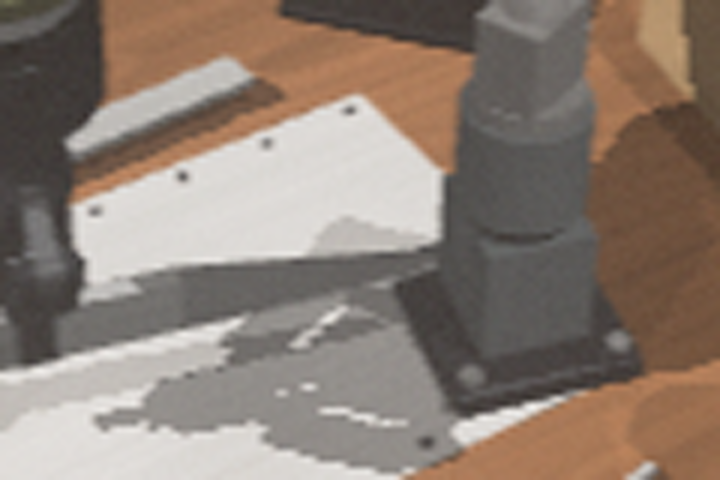

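```bash

python3 - <<'E'
from h import *
T=cam('top')
a=np.radians(76); ux=np.array([np.cos(a),np.sin(a)]); uy=np.array([-ux[1],ux[0]]); o=np.array([.5605,.096])
P=lambda L:np.array([np.r_[o+x*ux+y*uy,z] for x,y,z in L])
plate=P([(x,y,.012) for x,y in [(.042,.048),(-.042,.048),(-.042,-.048),(.042,-.048)]])
coll=ell(o,.024,.1325,T)
t=np.array([.5111,-.1055]); d=np.array([.2415,.9704]); n=np.array([-d[1],d[0]])
D=lambda L:np.array([np.r_[t+x*d+y*n,z] for x,y,z in L])
dr=D([(.06,.005,.072),(.155,.005,.053),(.1705,.0025,.050),(.1705,-.0025,.050),(.155,-.005,.053),(.06,-.005,.072)])
ov('pics/t16.png',T,(230,165,110,100),7,'pics/ovt16.png',[(proj(T,plate),(255,0,0)),(coll,(0,0,255)),(proj(T,dr),(0,255,0))])
tip=t+.1705*d; print('tip rel',(tip-o)@ux,(tip-o)@uy, 'TCP',(t-o)@ux,(t-o)@uy)
E
```

```text
tip rel -0.03696568213581115 -0.0007405555594766882 TCP -0.20746553048723687 -0.0008146530852988161
```

View pics/ovt16.png

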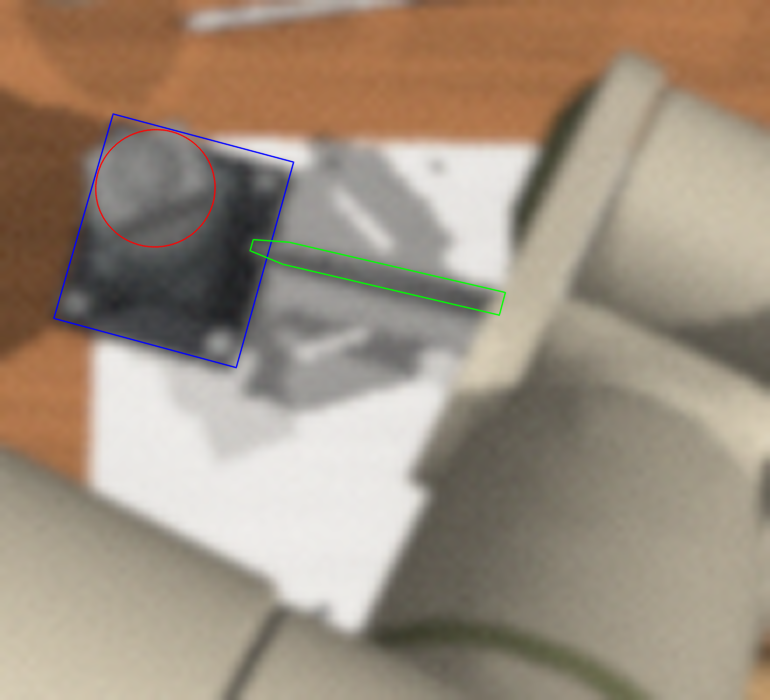

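jog_arm([
  {"hand": 0, "dx": -0.4, "dy": 0.1, "dz": -0.08, "ax": 0, "ay": 0, "az": 0},
  {"hand": 0, "dx": -0.5, "dy": 0, "dz": 0, "ax": 0, "ay": 0, "az": 0},
  {"hand": 0, "dx": -0.5, "dy": 0, "dz": 0, "ax": 0, "ay": 0, "az": 0},
  {"hand": 0, "dx": -0.5, "dy": 0, "dz": 0, "ax": 0, "ay": 0, "az": 0},
  {"hand": 0, "dx": -0.3, "dy": 0, "dz": 0, "ax": 0, "ay": 0, "az": 0},
])

```text
time_s: 26.72
position: [0.5158, -0.0829, 0.0495]
tool_rot: [[-0.241, 0.002, 0.971], [-0.971, 0.009, -0.241], [-0.009, -1.0, -0.0]]
ft_force: [-0.1, 1.0, -2.2]
grip_width: 0.0081
```

jog_arm([
  {"hand": 0, "dx": -0.4, "dy": 0, "dz": 0, "ax": 0, "ay": 0, "az": 0},
  {"hand": 0, "dx": -0.4, "dy": 0, "dz": 0, "ax": 0, "ay": 0, "az": 0},
  {"hand": 0, "dx": 0, "dy": 0, "dz": 0, "ax": 0, "ay": 0, "az": 0},
  {"hand": 0, "dx": 0, "dy": 0, "dz": 0, "ax": 0, "ay": 0, "az": 0},
  {"hand": 0, "dx": 0, "dy": 0, "dz": 0, "ax": 0, "ay": 0, "az": 0},
])

```text
time_s: 27.13
position: [0.5176, -0.0761, 0.0496]
tool_rot: [[-0.241, 0.002, 0.97], [-0.97, 0.008, -0.241], [-0.009, -1.0, 0.0]]
ft_force: [-0.6, -1.2, -2.8]
grip_width: 0.0078
```

```bash

python3 - <<'E'
from h import *
s=snap('scene','s17',(225,180,120,80),6); print(np.round(s['position'],4),np.round(s['tool_rot'],4),s['ft_force'],s['wrist_torque'])
E
```

```text
[ 0.5176 -0.0761  0.0496] [[-0.2412  0.0021  0.9705]
 [-0.9704  0.0084 -0.2412]
 [-0.0087 -1.      0.    ]] [-0.64357973 -1.15847402 -2.81967071] [-0.16897012  0.01326704 -0.0392284 ]
```

View pics/s17c.png

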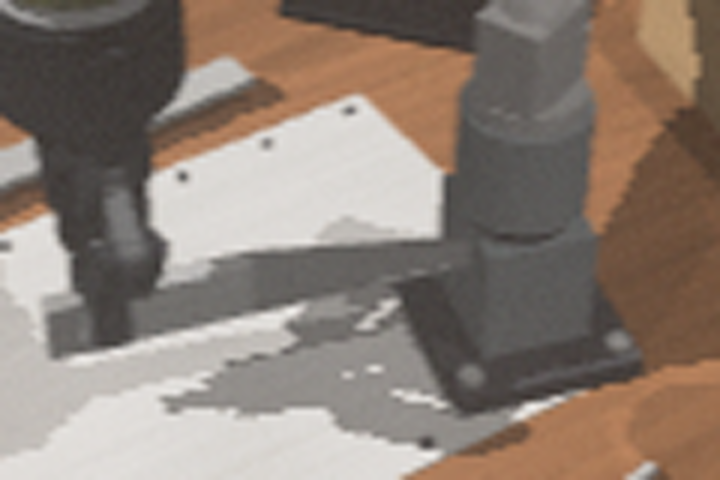

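jog_arm([
  {"hand": 0, "dx": -0.3, "dy": 0.1, "dz": 0, "ax": 0, "ay": 0, "az": 0},
  {"hand": 0, "dx": -0.3, "dy": 0.1, "dz": 0, "ax": 0, "ay": 0, "az": 0},
  {"hand": 0, "dx": -0.3, "dy": 0.1, "dz": 0, "ax": 0, "ay": 0, "az": 0},
  {"hand": 0, "dx": -0.3, "dy": 0, "dz": 0, "ax": 0, "ay": 0, "az": 0},
  {"hand": 0, "dx": 0, "dy": 0, "dz": 0, "ax": 0, "ay": 0, "az": 0},
])

```text
time_s: 27.6
position: [0.5205, -0.0637, 0.0466]
tool_rot: [[-0.241, 0.002, 0.971], [-0.971, 0.009, -0.241], [-0.009, -1.0, -0.0]]
ft_force: [-0.7, 0.5, -3.1]
grip_width: 0.008
```

jog_arm([
  {"hand": 0, "dx": 0, "dy": 0.05, "dz": 0, "ax": 0, "ay": 0, "az": 0},
  {"hand": 0, "dx": 0, "dy": 0.05, "dz": 0, "ax": 0, "ay": 0, "az": 0},
  {"hand": 0, "dx": 0, "dy": 0, "dz": 0, "ax": 0, "ay": 0, "az": 0},
  {"hand": 0, "dx": 0, "dy": 0, "dz": 0, "ax": 0, "ay": 0, "az": 0},
  {"hand": 0, "dx": 0, "dy": 0, "dz": 0, "ax": 0, "ay": 0, "az": 0},
])

```text
time_s: 28.02
position: [0.5205, -0.0644, 0.0457]
tool_rot: [[-0.241, 0.002, 0.97], [-0.97, 0.008, -0.241], [-0.009, -1.0, 0.0]]
ft_force: [-0.3, 0.6, -1.7]
grip_width: 0.0077
```

jog_arm([
  {"hand": 0, "dx": -0.2, "dy": 0.04, "dz": 0, "ax": 0, "ay": 0, "az": 0},
  {"hand": 0, "dx": -0.2, "dy": 0.04, "dz": 0, "ax": 0, "ay": 0, "az": 0},
  {"hand": 0, "dx": -0.2, "dy": 0.02, "dz": 0, "ax": 0, "ay": 0, "az": 0},
  {"hand": 0, "dx": -0.2, "dy": 0, "dz": 0, "ax": 0, "ay": 0, "az": 0},
  {"hand": 0, "dx": 0, "dy": 0, "dz": 0, "ax": 0, "ay": 0, "az": 0},
])

```text
time_s: 28.43
position: [0.5225, -0.0561, 0.0447]
tool_rot: [[-0.241, 0.002, 0.971], [-0.971, 0.009, -0.241], [-0.009, -1.0, -0.0]]
ft_force: [-0.6, 0.4, -1.1]
grip_width: 0.0081
```

jog_arm([
  {"hand": 0, "dx": -0.2, "dy": 0.02, "dz": 0, "ax": 0, "ay": 0, "az": 0},
  {"hand": 0, "dx": -0.2, "dy": 0.02, "dz": 0, "ax": 0, "ay": 0, "az": 0},
  {"hand": 0, "dx": 0, "dy": 0, "dz": 0, "ax": 0, "ay": 0, "az": 0},
  {"hand": 0, "dx": 0, "dy": 0, "dz": 0, "ax": 0, "ay": 0, "az": 0},
  {"hand": 0, "dx": 0, "dy": 0, "dz": 0, "ax": 0, "ay": 0, "az": 0},
])

```text
time_s: 28.85
position: [0.5234, -0.0527, 0.0444]
tool_rot: [[-0.241, 0.002, 0.971], [-0.97, 0.008, -0.241], [-0.009, -1.0, -0.0]]
ft_force: [-0.3, 0.3, -3.4]
grip_width: 0.008
```

```bash

python3 - <<'E'
from h import *
s=snap('scene','s18',(225,180,120,80),6); print(np.round(s['position'],4),np.round(s['tool_rot'],4),s['ft_force'],s['wrist_torque'])
E
```

```text
[ 0.5234 -0.0527  0.0444] [[-0.2411  0.0021  0.9705]
 [-0.9705  0.0084 -0.2411]
 [-0.0087 -1.     -0.    ]] [-0.26233859  0.27285316 -3.44340257] [-0.14268308  0.07256526  0.04312866]
```

View pics/s18c.png

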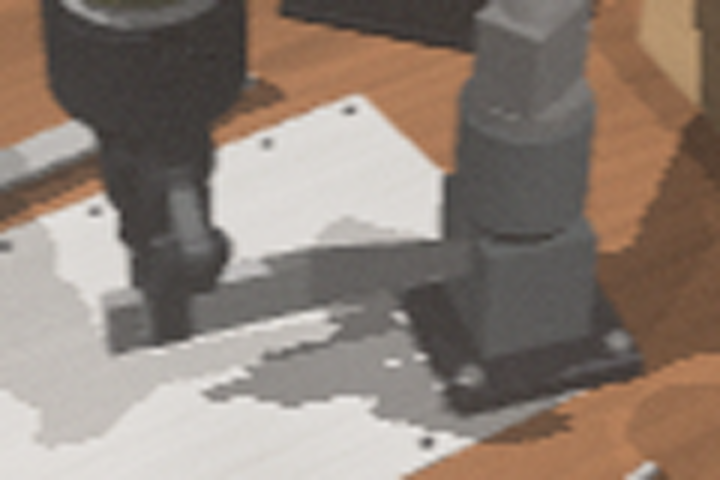

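jog_arm([
  {"hand": 0, "dx": -0.2, "dy": 0, "dz": 0, "ax": 0, "ay": 0, "az": 0},
  {"hand": 0, "dx": -0.2, "dy": 0, "dz": 0, "ax": 0, "ay": 0, "az": 0},
  {"hand": 0, "dx": -0.2, "dy": 0, "dz": 0, "ax": 0, "ay": 0, "az": 0},
  {"hand": 0, "dx": -0.1, "dy": 0, "dz": 0, "ax": 0, "ay": 0, "az": 0},
  {"hand": 0, "dx": 0, "dy": 0, "dz": 0, "ax": 0, "ay": 0, "az": 0},
])

```text
time_s: 29.32
position: [0.525, -0.0456, 0.0444]
tool_rot: [[-0.241, 0.002, 0.971], [-0.971, 0.008, -0.241], [-0.009, -1.0, -0.0]]
ft_force: [0.1, -0.3, -4.1]
grip_width: 0.0078
```

jog_arm([
  {"hand": 0, "dx": -0.1, "dy": 0, "dz": 0, "ax": 0, "ay": 0, "az": 0},
  {"hand": 0, "dx": -0.1, "dy": 0, "dz": 0, "ax": 0, "ay": 0, "az": 0},
  {"hand": 0, "dx": -0.1, "dy": 0, "dz": 0, "ax": 0, "ay": 0, "az": 0},
  {"hand": 0, "dx": -0.1, "dy": 0, "dz": 0, "ax": 0, "ay": 0, "az": 0},
  {"hand": 0, "dx": 0, "dy": 0, "dz": 0, "ax": 0, "ay": 0, "az": 0},
])

```text
time_s: 29.73
position: [0.526, -0.042, 0.0445]
tool_rot: [[-0.241, 0.002, 0.971], [-0.97, 0.008, -0.241], [-0.009, -1.0, -0.0]]
ft_force: [-0.8, -3.3, -4.2]
grip_width: 0.0078
```

jog_arm([
  {"hand": 0, "dx": -0.1, "dy": 0, "dz": 0, "ax": 0, "ay": 0, "az": 0},
  {"hand": 0, "dx": -0.1, "dy": 0, "dz": 0, "ax": 0, "ay": 0, "az": 0},
  {"hand": 0, "dx": -0.1, "dy": 0, "dz": 0, "ax": 0, "ay": 0, "az": 0},
  {"hand": 0, "dx": -0.1, "dy": 0, "dz": 0, "ax": 0, "ay": 0, "az": 0},
  {"hand": 0, "dx": 0, "dy": 0, "dz": 0, "ax": 0, "ay": 0, "az": 0},
])

```text
time_s: 30.15
position: [0.5269, -0.0391, 0.0445]
tool_rot: [[-0.241, 0.002, 0.971], [-0.971, 0.006, -0.241], [-0.007, -1.0, 0.0]]
ft_force: [-2.1, -9.6, -4.9]
grip_width: 0.0075
```

jog_arm([
  {"hand": 0, "dx": -0.1, "dy": 0, "dz": 0, "ax": 0, "ay": 0, "az": 0},
  {"hand": 0, "dx": -0.1, "dy": 0, "dz": 0, "ax": 0, "ay": 0, "az": 0},
  {"hand": 0, "dx": -0.1, "dy": 0, "dz": 0, "ax": 0, "ay": 0, "az": 0},
  {"hand": 0, "dx": 0, "dy": 0, "dz": 0, "ax": 0, "ay": 0, "az": 0},
  {"hand": 0, "dx": 0, "dy": 0, "dz": 0, "ax": 0, "ay": 0, "az": 0},
])

```text
time_s: 30.57
position: [0.5276, -0.0367, 0.0445]
tool_rot: [[-0.241, 0.002, 0.971], [-0.97, 0.006, -0.241], [-0.006, -1.0, 0.0]]
ft_force: [-2.2, -12.0, -4.3]
grip_width: 0.0079
```

jog_arm([
  {"hand": 0, "dx": -0.1, "dy": 0, "dz": 0, "ax": 0, "ay": 0, "az": 0},
  {"hand": 0, "dx": -0.1, "dy": 0, "dz": 0, "ax": 0, "ay": 0, "az": 0},
  {"hand": 0, "dx": -0.1, "dy": 0, "dz": 0, "ax": 0, "ay": 0, "az": 0},
  {"hand": 0, "dx": 0, "dy": 0, "dz": 0, "ax": 0, "ay": 0, "az": 0},
  {"hand": 0, "dx": 0, "dy": 0, "dz": 0, "ax": 0, "ay": 0, "az": 0},
])

```text
time_s: 30.98
position: [0.5283, -0.0342, 0.0446]
tool_rot: [[-0.241, 0.002, 0.971], [-0.971, 0.005, -0.241], [-0.005, -1.0, 0.0]]
ft_force: [-3.2, -14.4, -5.2]
grip_width: 0.0081
```

jog_arm([
  {"hand": 0, "dx": -0.1, "dy": 0, "dz": 0, "ax": 0, "ay": 0, "az": 0},
  {"hand": 0, "dx": -0.1, "dy": 0, "dz": 0, "ax": 0, "ay": 0, "az": 0},
  {"hand": 0, "dx": -0.1, "dy": 0, "dz": 0, "ax": 0, "ay": 0, "az": 0},
  {"hand": 0, "dx": 0, "dy": 0, "dz": 0, "ax": 0, "ay": 0, "az": 0},
  {"hand": 0, "dx": 0, "dy": 0, "dz": 0, "ax": 0, "ay": 0, "az": 0},
])

```text
time_s: 31.4
position: [0.529, -0.0313, 0.0446]
tool_rot: [[-0.241, 0.001, 0.97], [-0.97, 0.005, -0.241], [-0.005, -1.0, 0.0]]
ft_force: [-2.8, -15.7, -4.9]
grip_width: 0.0083
```

jog_arm([
  {"hand": 0, "dx": -0.1, "dy": 0, "dz": 0, "ax": 0, "ay": 0, "az": 0},
  {"hand": 0, "dx": -0.1, "dy": 0, "dz": 0, "ax": 0, "ay": 0, "az": 0},
  {"hand": 0, "dx": -0.1, "dy": 0, "dz": 0, "ax": 0, "ay": 0, "az": 0},
  {"hand": 0, "dx": 0, "dy": 0, "dz": 0, "ax": 0, "ay": 0, "az": 0},
  {"hand": 0, "dx": 0, "dy": 0, "dz": 0, "ax": 0, "ay": 0, "az": 0},
])

```text
time_s: 31.82
position: [0.5297, -0.0282, 0.0446]
tool_rot: [[-0.241, 0.001, 0.97], [-0.97, 0.006, -0.241], [-0.006, -1.0, 0.0]]
ft_force: [-2.9, -14.0, -4.1]
grip_width: 0.0078
```

```bash

python3 - <<'E'
from h import *
s=snap('scene','s19',(250,150,110,100),6); print(np.round(s['position'],4),np.round(s['tool_rot'],4),s['ft_force'],s['wrist_torque'])
E
```

```text
[ 0.5297 -0.0282  0.0446] [[-2.411e-01  1.400e-03  9.705e-01]
 [-9.705e-01  5.500e-03 -2.411e-01]
 [-5.700e-03 -1.000e+00  1.000e-04]] [ -2.88666765 -13.95493828  -4.1100659 ] [-2.58241488  0.59043645  0.0233453 ]
```

View pics/s19c.png

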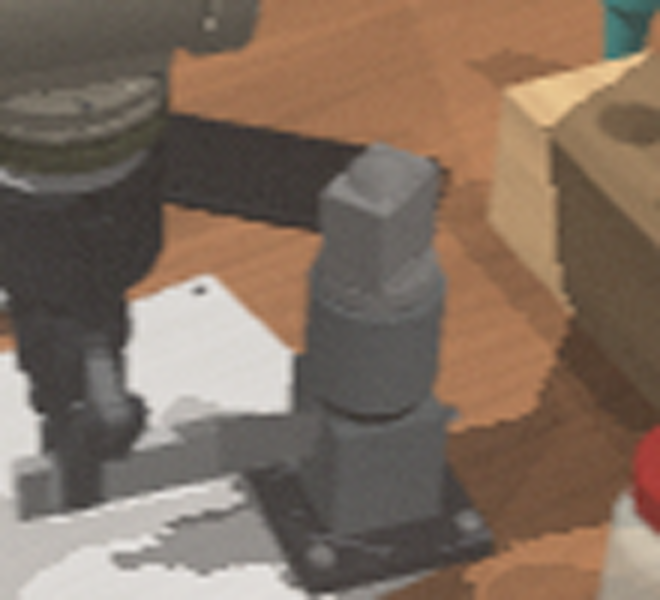

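jog_arm([
  {"hand": 0, "dx": -0.1, "dy": 0, "dz": 0, "ax": 0, "ay": 0, "az": 0},
  {"hand": 0, "dx": -0.15, "dy": 0, "dz": 0, "ax": 0, "ay": 0, "az": 0},
  {"hand": 0, "dx": -0.15, "dy": 0, "dz": 0, "ax": 0, "ay": 0, "az": 0},
  {"hand": 0, "dx": -0.15, "dy": 0, "dz": 0, "ax": 0, "ay": 0, "az": 0},
  {"hand": 0, "dx": -0.15, "dy": 0, "dz": 0, "ax": 0, "ay": 0, "az": 0},
])

```text
time_s: 32.28
position: [0.5313, -0.0213, 0.0446]
tool_rot: [[-0.241, 0.001, 0.97], [-0.97, 0.006, -0.241], [-0.006, -1.0, -0.0]]
ft_force: [-2.8, -11.8, -5.7]
grip_width: 0.0078
```

jog_arm([
  {"hand": 0, "dx": -0.15, "dy": 0, "dz": 0, "ax": 0, "ay": 0, "az": 0},
  {"hand": 0, "dx": -0.15, "dy": 0, "dz": 0, "ax": 0, "ay": 0, "az": 0},
  {"hand": 0, "dx": -0.15, "dy": 0, "dz": 0, "ax": 0, "ay": 0, "az": 0},
  {"hand": 0, "dx": -0.15, "dy": 0, "dz": 0, "ax": 0, "ay": 0, "az": 0},
  {"hand": 0, "dx": -0.1, "dy": 0, "dz": 0, "ax": 0, "ay": 0, "az": 0},
])

```text
time_s: 32.7
position: [0.533, -0.0135, 0.0445]
tool_rot: [[-0.241, 0.001, 0.97], [-0.97, 0.007, -0.241], [-0.007, -1.0, -0.001]]
ft_force: [-2.2, -7.5, -5.6]
grip_width: 0.0075
```

jog_arm([
  {"hand": 0, "dx": -0.15, "dy": 0, "dz": 0, "ax": 0, "ay": 0, "az": 0},
  {"hand": 0, "dx": -0.15, "dy": 0, "dz": 0, "ax": 0, "ay": 0, "az": 0},
  {"hand": 0, "dx": -0.15, "dy": 0, "dz": 0, "ax": 0, "ay": 0, "az": 0},
  {"hand": 0, "dx": -0.15, "dy": 0, "dz": 0, "ax": 0, "ay": 0, "az": 0},
  {"hand": 0, "dx": -0.1, "dy": 0, "dz": 0, "ax": 0, "ay": 0, "az": 0},
])

```text
time_s: 33.12
position: [0.5346, -0.0062, 0.0445]
tool_rot: [[-0.241, 0.001, 0.97], [-0.97, 0.008, -0.241], [-0.008, -1.0, -0.001]]
ft_force: [-0.8, -4.7, -6.2]
grip_width: 0.0079
```

```bash

python3 - <<'E'
from h import *
s=snap('scene','s20',(270,150,100,100),6); print(np.round(s['position'],4),np.round(s['tool_rot'],4),s['ft_force'],s['wrist_torque'])
snap('wrist','w20')
t=np.array(s['position'])[:2]-[.5605,.096]; print(t@[.2419,.9703]+.1705)
E
```

```text
[ 0.5346 -0.0062  0.0445] [[-2.412e-01  1.100e-03  9.705e-01]
 [-9.704e-01  8.200e-03 -2.412e-01]
 [-8.200e-03 -1.000e+00 -9.000e-04]] [-0.84322914 -4.70791173 -6.22753277] [-1.24006383  0.32282817 -0.01016554]
0.06507621643102873
```

View pics/s20c.png

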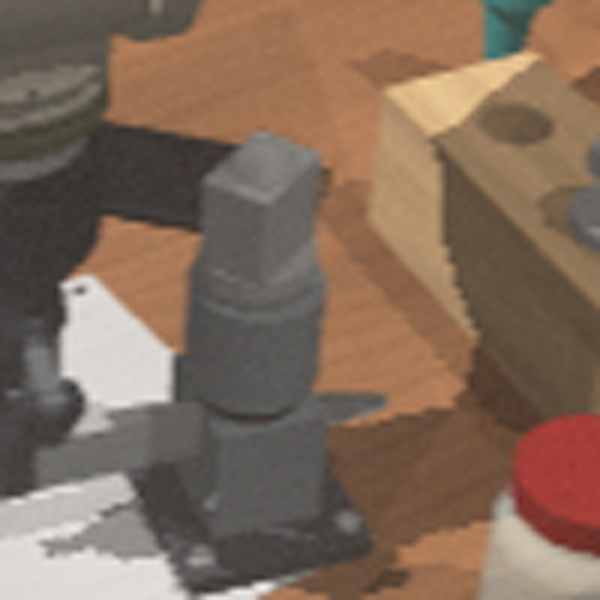

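View pics/w20.png

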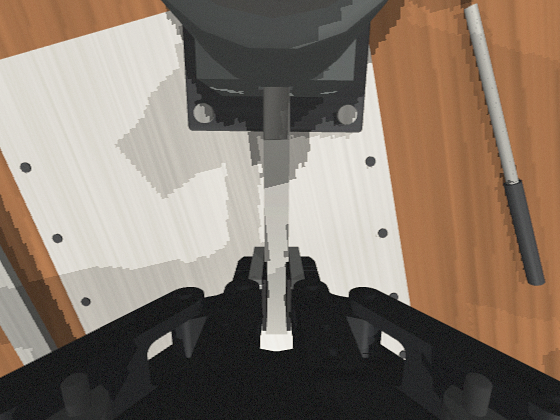

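```bash

cat > lift.py <<'E'
from h import *
import sys
def shift(a,b,roi):
    x,y,w,h=roi
    A=cv2.cvtColor(cv2.imread(f'pics/{a}.png'),6); B=cv2.cvtColor(cv2.imread(f'pics/{b}.png'),6)
    A=A.astype(np.float32)[y:y+h,x:x+w];B=B.astype(np.float32)
    M=np.float32([[1,0,x],[0,1,y]]); M[1,2]-=2
    try:
        cc,M=cv2.findTransformECC(A,B,M,cv2.MOTION_TRANSLATION,(3,300,1e-6),None,3); return cc,M[0,2]-x,M[1,2]-y
    except cv2.error as e: return 'fail'
S=cam('scene'); p0=proj(S,[.5605,.096,.165]);p1=proj(S,[.5605,.096,.175]); print('px per 10mm',p1-p0)
for a in ('s15','s16','s17','s18','s19'):
    print(a,[shift(a,sys.argv[1],r) for r in [(302,172,23,28),(303,174,20,22)]])
E
python3 lift.py s20; python3 lift.py s18
```

```text
px per 10mm [[ 0.27364127 -3.48547195]]
s15 [(0.8743372856608294, np.float32(-1.2287292), np.float32(-0.8208771)), (0.8443853289409577, np.float32(-1.2914429), np.float32(-1.2041473))]
s16 [(0.8770774394730805, np.float32(-1.1882019), np.float32(-0.7980957)), (0.848151374208781, np.float32(-1.2792053), np.float32(-1.1820679))]
s17 [(0.8762082430744811, np.float32(-1.2058716), np.float32(-0.7940674)), (0.8490217753781829, np.float32(-1.2760315), np.float32(-1.168457))]
s18 [(0.8783838093194785, np.float32(-1.1830139), np.float32(-0.83610535)), (0.8501015626447302, np.float32(-1.2532959), np.float32(-1.2036285))]
s19 [(0.9271056062848607, np.float32(-0.33026123), np.float32(-0.5025635)), (0.9122389722493502, np.float32(-0.1572876), np.float32(-0.91767883))]
px per 10mm [[ 0.27364127 -3.48547195]]
s15 [(0.996454704982892, np.float32(-0.01159668), np.float32(0.036392212)), (0.9923721794682299, np.float32(-0.034088135), np.float32(0.08026123))]
s16 [(0.9962767613811113, np.float32(-0.008575439), np.float32(0.04978943)), (0.9928223423877747, np.float32(-0.043518066), np.float32(0.096710205))]
s17 [(0.9962768439491984, np.float32(0.00079345703), np.float32(0.032196045)), (0.993093417926942, np.float32(-0.060028076), np.float32(0.08569336))]
s18 [(0.9973486927086043, np.float32(0.00045776367), np.float32(0.06112671)), (0.9936565336702458, np.float32(-0.03024292), np.float32(0.11656189))]
s19 [(0.967007846958156, np.float32(0.6998291), np.float32(0.53770447)), (0.9682276956377479, np.float32(0.68081665), np.float32(0.79766846))]
```

```bash

cat > sbs.py <<'E'
import cv2,numpy as np,sys
o=[]
for n in sys.argv[2:]:
    im=cv2.imread(f'pics/{n}.png')[165:225,295:335]; im=cv2.resize(im,None,fx=9,fy=9,interpolation=cv2.INTER_CUBIC)
    im=cv2.convertScaleAbs(im,alpha=1.6)
    for r in range(0,60,5): cv2.line(im,(0,r*9),(8,r*9),(0,255,255),1); cv2.putText(im,str(165+r),(10,r*9+4),0,.35,(0,255,255),1)
    o.append(im)
cv2.imwrite(f'pics/{sys.argv[1]}.png',np.hstack(o))
E
python3 sbs.py sb1 s18 s20
```

```text
(no output)
```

View pics/sb1.png

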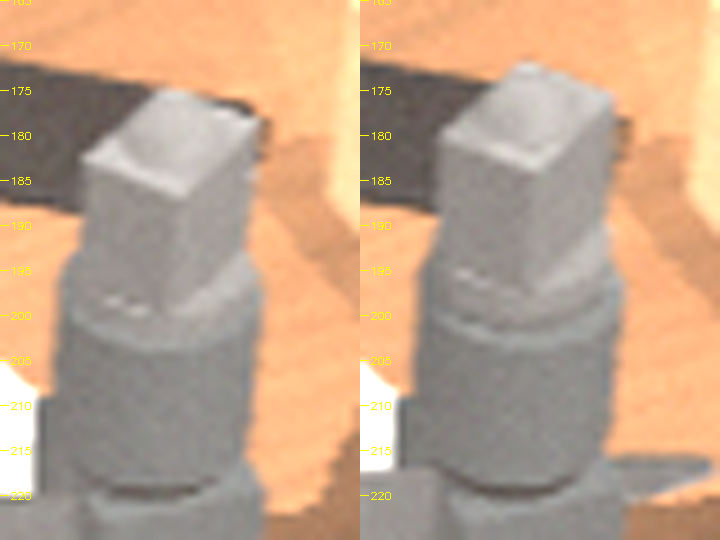

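jog_arm([
  {"hand": 0, "dx": -0.15, "dy": 0, "dz": 0, "ax": 0, "ay": 0, "az": 0},
  {"hand": 0, "dx": -0.15, "dy": 0, "dz": 0, "ax": 0, "ay": 0, "az": 0},
  {"hand": 0, "dx": -0.15, "dy": 0, "dz": 0, "ax": 0, "ay": 0, "az": 0},
  {"hand": 0, "dx": -0.15, "dy": 0, "dz": 0, "ax": 0, "ay": 0, "az": 0},
  {"hand": 0, "dx": -0.15, "dy": 0, "dz": 0, "ax": 0, "ay": 0, "az": 0},
])

```text
time_s: 33.63
position: [0.5367, 0.0014, 0.0448]
tool_rot: [[-0.241, 0.002, 0.971], [-0.97, 0.008, -0.241], [-0.009, -1.0, -0.0]]
ft_force: [0.2, -3.1, -7.1]
grip_width: 0.0078
```

jog_arm([
  {"hand": 0, "dx": -0.1, "dy": 0, "dz": 0, "ax": 0, "ay": 0, "az": 0},
  {"hand": 0, "dx": 0, "dy": 0, "dz": 0, "ax": 0, "ay": 0, "az": 0},
  {"hand": 0, "dx": 0, "dy": 0, "dz": 0, "ax": 0, "ay": 0, "az": 0},
  {"hand": 0, "dx": 0, "dy": 0, "dz": 0, "ax": 0, "ay": 0, "az": 0},
  {"hand": 0, "dx": 0, "dy": 0, "dz": 0, "ax": 0, "ay": 0, "az": 0},
])

```text
time_s: 34.05
position: [0.537, 0.0023, 0.0449]
tool_rot: [[-0.241, 0.002, 0.97], [-0.97, 0.009, -0.241], [-0.009, -1.0, -0.0]]
ft_force: [-0.1, -2.4, -8.2]
grip_width: 0.008
```

```bash

python3 - <<'E'
from h import *
s=snap('scene','s21'); print(np.round(s['position'],4),np.round(s['tool_rot'],4),s['ft_force'],s['wrist_torque'])
t=np.array(s['position'])[:2]-[.5605,.096]; print(t@[.2419,.9703]+.1705)
E
python3 sbs.py sb2 s18 s21
```

```text
[0.537  0.0023 0.0449] [[-2.412e-01  2.100e-03  9.705e-01]
 [-9.704e-01  8.800e-03 -2.412e-01]
 [-9.000e-03 -1.000e+00 -1.000e-04]] [-0.10590221 -2.44435617 -8.19956773] [-0.8422746   0.25793772  0.02574844]
0.0739363289553244
```

View pics/sb2.png

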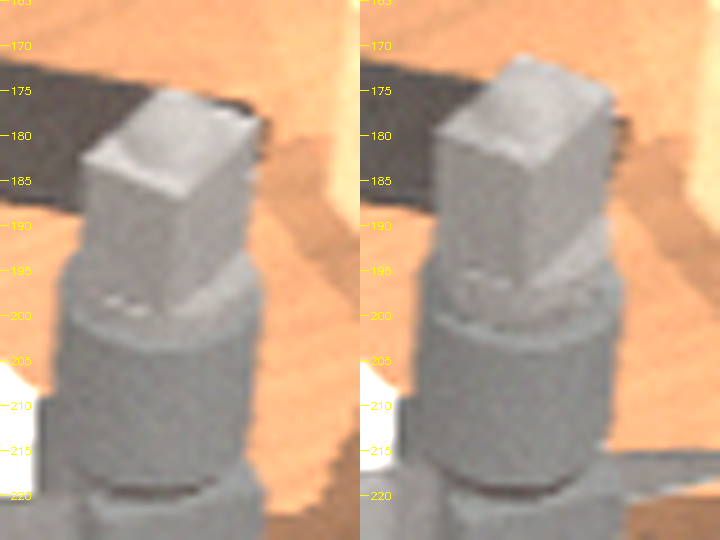

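jog_arm([
  {"hand": 0, "dx": -0.1, "dy": 0, "dz": 0, "ax": 0, "ay": 0, "az": 0},
  {"hand": 0, "dx": -0.1, "dy": 0.05, "dz": 0, "ax": 0, "ay": 0, "az": 0},
  {"hand": 0, "dx": 0, "dy": 0.05, "dz": 0, "ax": 0, "ay": 0, "az": 0},
  {"hand": 0, "dx": 0, "dy": 0, "dz": 0, "ax": 0, "ay": 0, "az": 0},
  {"hand": 0, "dx": 0, "dy": 0, "dz": 0, "ax": 0, "ay": 0, "az": 0},
])

```text
time_s: 34.52
position: [0.5377, 0.0042, 0.0442]
tool_rot: [[-0.241, 0.003, 0.97], [-0.97, 0.009, -0.241], [-0.009, -1.0, 0.001]]
ft_force: [-0.0, -1.8, -3.8]
grip_width: 0.008
```

jog_arm([
  {"hand": 0.12, "dx": 0, "dy": 0, "dz": 0, "ax": 0, "ay": 0, "az": 0},
  {"hand": 0.2, "dx": 0, "dy": 0, "dz": 0, "ax": 0, "ay": 0, "az": 0},
  {"hand": 0.3, "dx": 0, "dy": 0, "dz": 0, "ax": 0, "ay": 0, "az": 0},
  {"hand": 0.4, "dx": 0, "dy": 0, "dz": 0, "ax": 0, "ay": 0, "az": 0},
  {"hand": 0.5, "dx": 0, "dy": 0, "dz": 0, "ax": 0, "ay": 0, "az": 0},
], newtons=20)

```text
time_s: 34.93
position: [0.5377, 0.0043, 0.0441]
tool_rot: [[-0.241, 0.003, 0.97], [-0.97, 0.009, -0.241], [-0.009, -1.0, 0.001]]
ft_force: [-0.7, 0.4, 0.1]
grip_width: 0.0424
```

```bash

python3 - <<'E'
from h import *
s=snap('scene','s22',(250,150,120,100),6); print(np.round(s['position'],4),s['ft_force'])
snap('wrist','w22')
E
python3 sbs.py sb3 s18 s22
```

```text
[0.5377 0.0043 0.0441] [-0.70262176  0.43172394  0.13549267]
```

View pics/sb3.png

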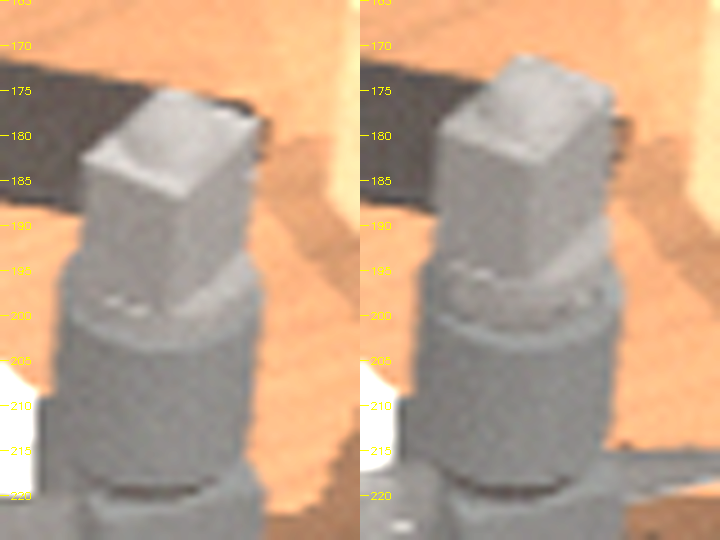

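View pics/w22.png

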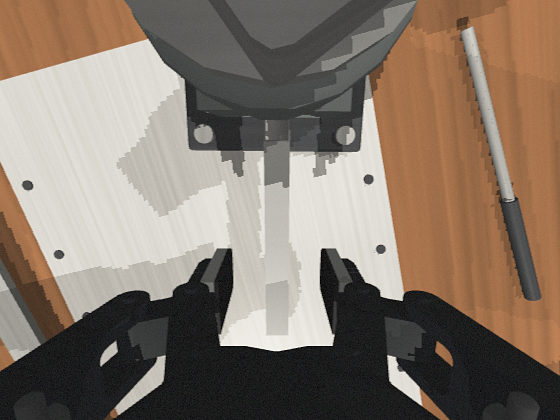

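View pics/s22c.png

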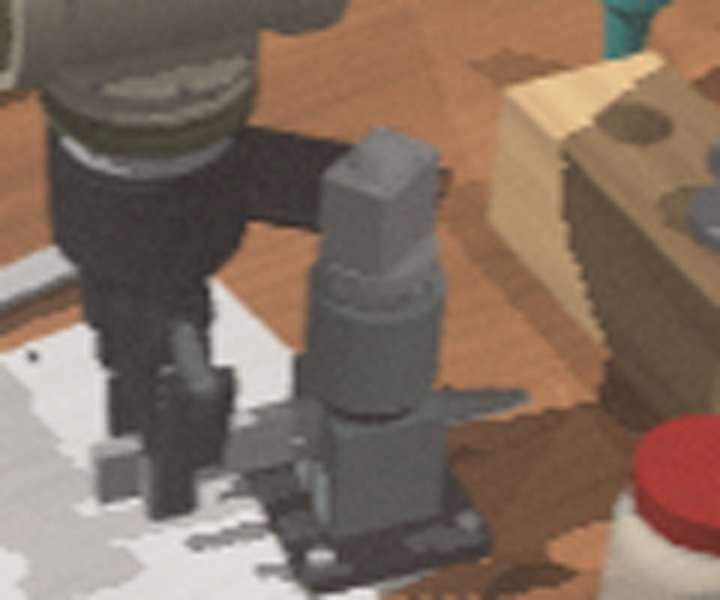

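jog_arm([
  {"hand": 0.6, "dx": 0, "dy": 0, "dz": 0, "ax": 0, "ay": 0, "az": 0},
  {"hand": 0.6, "dx": 0, "dy": -2, "dz": 0, "ax": 0, "ay": 0, "az": 0},
  {"hand": 0.6, "dx": 0, "dy": -3, "dz": 0, "ax": 0, "ay": 0, "az": 0},
  {"hand": 0.6, "dx": 3, "dy": -2, "dz": 0, "ax": 0, "ay": 0, "az": 0},
  {"hand": 0.6, "dx": 3.5, "dy": 0, "dz": 0, "ax": 0, "ay": 0, "az": 0},
])

```text
time_s: 35.45
position: [0.5234, -0.0594, 0.1172]
tool_rot: [[-0.238, 0.009, 0.971], [-0.971, 0.006, -0.238], [-0.008, -1.0, 0.007]]
ft_force: [0.6, -0.3, 1.4]
grip_width: 0.0512
```

jog_arm([
  {"hand": 0.6, "dx": 4, "dy": 0, "dz": 0, "ax": 0, "ay": 0, "az": 0},
  {"hand": 0.6, "dx": 4, "dy": 0, "dz": 0, "ax": 0, "ay": 0, "az": 0},
  {"hand": 0.6, "dx": 4, "dy": 0, "dz": 0, "ax": 0, "ay": 0, "az": 0},
  {"hand": 0.6, "dx": 3, "dy": 0, "dz": 0, "ax": 0, "ay": 0, "az": 0},
  {"hand": 0.6, "dx": 0, "dy": 0, "dz": 0, "ax": 0, "ay": 0, "az": 0},
])

```text
time_s: 35.87
position: [0.4846, -0.21, 0.112]
tool_rot: [[-0.246, 0.003, 0.969], [-0.969, 0.007, -0.246], [-0.007, -1.0, 0.001]]
ft_force: [-0.5, -0.0, 0.4]
grip_width: 0.0513
```

```bash

python3 - <<'E'
from h import *
s=snap('scene','s23',(270,150,120,100),6); print(np.round(s['position'],4),s['ft_force'],s['q'])
snap('wrist','w23');snap('top','t23')
E
python3 sbs.py sb4 s12 s23
```

```text
[ 0.4846 -0.21    0.112 ] [-0.51366383 -0.0211306   0.40205826] [-36.4907785   26.54937818  88.3363714    0.44744732  65.22020707
 -22.43985441]
```

View pics/sb4.png

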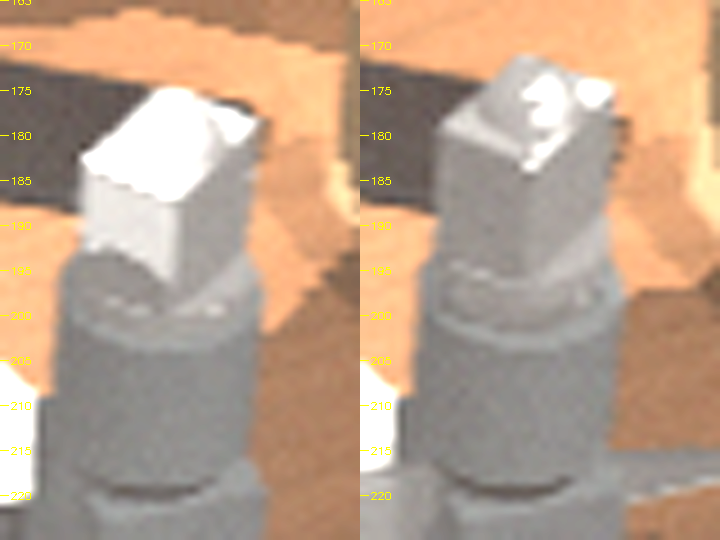

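View pics/w23.png

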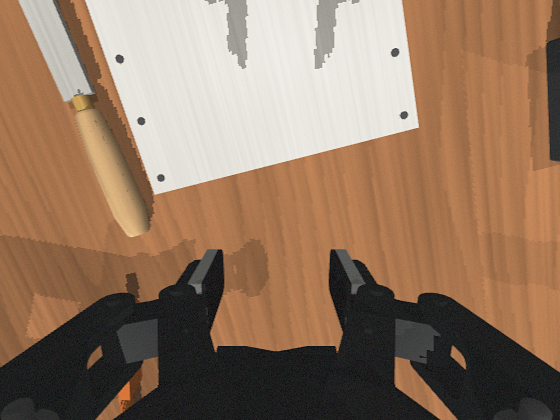

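View pics/s23c.png

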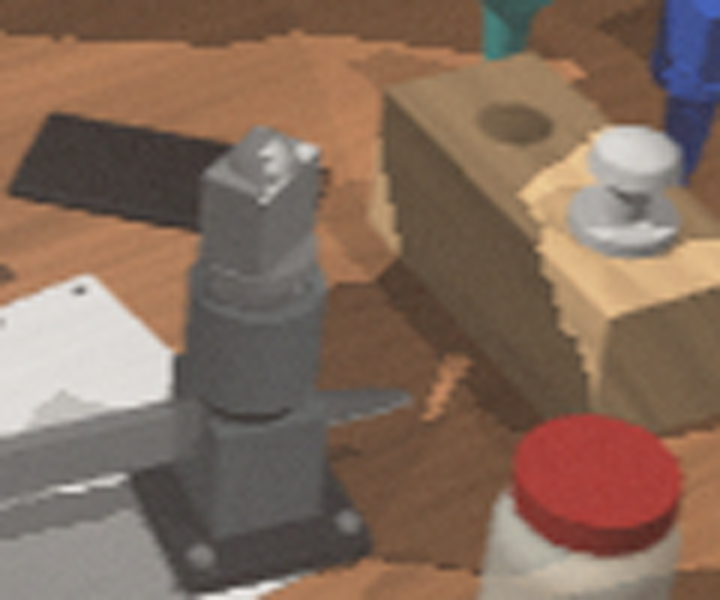

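```bash

python3 - <<'E'
from h import *
from scipy.optimize import least_squares
S=cam('scene');T=cam('top')
o=np.array([.5605,.096]); a=np.radians(76); ux=np.array([np.cos(a),np.sin(a)])
for b in ((0,0),(-.4,.9)):
    h=hit(S,(338.2-b[0],216.0-b[1]),.044)[:2]-o; print('tip',h@ux, h@[-ux[1],ux[0]])
c9=lambda x,y:np.array([295+(x+.5)/9-.5,165+(y+.5)/9-.5])
A=[c9(83,157),c9(182,194),c9(262,120)]
B=[c9(77,128),c9(168,168),c9(254,88)]
# head corners at seated: yaw free
def corners(x,y,z,yaw,tx=0,ty=0):
    Rz=cv2.Rodrigues(np.array([0,0,yaw]))[0]; Rt=cv2.Rodrigues(np.array([tx,ty,0.]))[0]
    L=np.array([[sx*.015,sy*.021,.048] for sx,sy in [(1,1),(1,-1),(-1,-1),(-1,1)]])@Rz.T@Rt.T
    return L+[x,y,z]
q=proj(S,corners(.5605,.096,.1243,np.radians(22.5)))
print(((q-[295,165]+.5)*9-.5).round(0))
E
```

```text
tip 0.07374667301048422 -0.007055745914980832
tip 0.07623353087998105 -0.00416213585306715
[[264. 111.]
 [181. 190.]
 [ 80. 149.]
 [165.  73.]]
```

```bash

python3 - <<'E'
from h import *
im=[cv2.imread(f'pics/{n}.png')[165:225,295:335] for n in ('s12','s23')]
o=[cv2.convertScaleAbs(cv2.resize(i[5:40],None,fx=9.9,fy=16,interpolation=cv2.INTER_CUBIC),alpha=g) for i,g in zip(im,(1.0,2.2))]
cv2.imwrite('pics/zz.png',np.hstack(o))
E
```

```text
(no output)
```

View pics/zz.png

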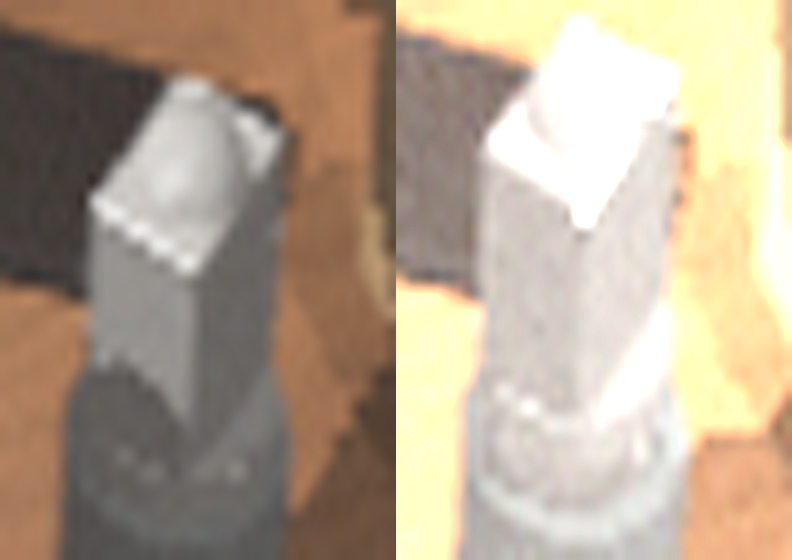

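View pics/t23.png

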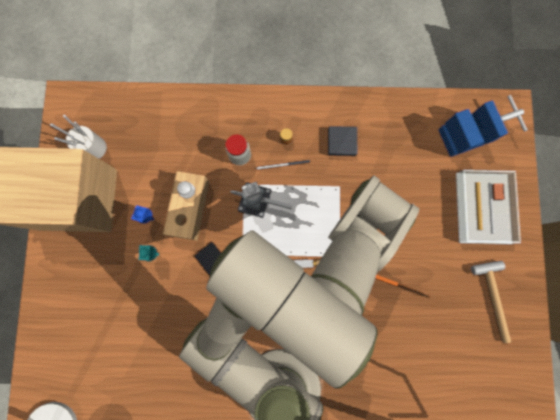

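jog_arm([
  {"hand": 0.6, "dx": 0, "dy": 0, "dz": 0, "ax": 0, "ay": 0, "az": 0},
  {"hand": 0.6, "dx": 0, "dy": 0, "dz": 0, "ax": 0, "ay": 0, "az": 0},
  {"hand": 0.6, "dx": 0, "dy": 0, "dz": 0, "ax": 0, "ay": 0, "az": 0},
  {"hand": 0.6, "dx": 0, "dy": 0, "dz": 0, "ax": 0, "ay": 0, "az": 0},
  {"hand": 0.6, "dx": 0, "dy": 0, "dz": 0, "ax": 0, "ay": 0, "az": 0},
])

```text
time_s: 36.43
position: [0.4856, -0.2046, 0.1121]
tool_rot: [[-0.24, 0.002, 0.971], [-0.971, 0.008, -0.24], [-0.009, -1.0, 0.0]]
ft_force: [-0.4, 0.0, 0.3]
grip_width: 0.0515
```

```bash
python3 - <<'E'
from rig import job
print(job.close_job())
E
```

```text
the job is handed in; nothing more can be done
None
```

I seated the stake, let it go, then drove the drift through the slot until it alone had raised the stake. I let go of the drift and handed the job in at about 36 s.

- **Seating:** I twisted the stake back and forth about 1 rad under a light push. The highest reading was about 11 N, or about 18 N with the stake's weight. It stopped sinking, extra strokes no longer eased the load, and the picture showed the collar down on the rim.
- **Drift:** It met the stake's tail with the tip about 27 mm past the axis. The push peaked at about 16 N and then fell as the stake came loose. I stopped with the tip about 75 mm past the axis.
- **Last checks:** The stake stands in the socket on the drift, leaning slightly by eye (about 0.05 rad). The gripper is clear with no force on it, and the bystanders in view look unmoved.
- **Height above the rim:** I could not measure this directly. The scene camera suggests about 8.5 mm and the drift's travel 8.5 to 10 mm, so about 9 mm give or take 1 mm. The two agree within that error.
- **Camera disagreement:** The scene and top cameras placed the socket about 6 mm apart. I used the wrist camera's position, which lay between them and agreed with the socket's plate.

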